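Clamp-check a cap, then present it over the open housing

ROBOT

A 6-joint arm with a two-finger parallel gripper is mounted at the origin on the work surface. World frame = base frame: x ahead of the robot, y to its left, z up, the work surface at z = 0. Lengths are in mm, angles in rad, forces in N, time in s.
With the tool pointing down it reaches from about 250 to 800 mm from the base axis. Payload 3.9 kg.
Tool frame: the origin (TCP) lies midway between the tips of the shut fingers; the grasp point (between the pads) lies behind it (robot.pinch_z is the z of the grasp point in the tool frame, in mm); z points along the fingers, y is the direction in which the jaws open and shut (so a half turn about z gives the same grasp; the last joint's range is limited). The gripper opens to 85 mm and grips with 20 to 120 N. Pads are 22 mm wide; open, the fingers measure 114 mm over their backs; the gripper's body (76 mm by 85 mm) begins 54 mm behind the grasp point. The pads swing forward as they close: fully open they stand 13 mm farther back than shut.
Start: joints at [1.158, 0.26, -0.138, 1.173, 0, 1.571], TCP at [210.612, 480.893, 231.304] pointing down, gripper open.
Joint ranges: [-2.78, 2.78], [-0.83, 1.72], [-1.28, 1.37], [-1.9, 2.12], [-1.57, 1.48], [-3.14, 3.14]. Speed limits (rad/s): [2.57, 2.57, 3.14, 3.14, 3.14, 3.14].

INTERFACE

Orientations are given as a unit quaternion [x, y, z, w].
In Python, from plant import robot gives the robot as it stands. The module is installed in compiled form; this text tells all that it offers.
- The arm moves only by the tool play_rows, never from a script. Its argument "rows" is a list of rows, each a list of 4 numbers: the shift along the world's x, y, z in m, then the turn about the world's z in rad. A call has 1 to 5 rows; each row shifts and turns the pose as measured when the row begins; what a row does not reach is not made up. A row lasts 1/12 s, in which the tool goes at most 41.7 mm and 7.16 degrees, less where a joint would pass 70% of its speed; a pose out of reach is approached as far as the arm can. A call is refused whole if a number of a shift passes 0.0417 or a number of a turn 0.125, either way. A call with a gripper value outside its range is refused whole. "hand" is the opening, from 0 (shut) to 1 (fully open), set as the call begins (left out, the last holds). The fingers move at their own pace and stop on an object; "newtons" is the grip in N (left out, the last holds). Time passes only in rows, so rows that do not move let the fingers close. It gives the time, the measured TCP pose, the force and the opening at its end, in the units of the state.
- robot.get_state(): the state, without advancing time (a new reading comes with each control period).
- robot.snapshot(name): name is "scene" or "top" or "wrist"; returns a dict with "image" (384x512x3 uint8, red, green, blue), "camera_matrix" (3x3 intrinsics, pixels), "k1" (the pictures are not rectified: a ray, as slopes to the right and down, at radius r is drawn at 1 + k1 r^2 times it, then the intrinsics apply), "camera_from_world" (4x4, takes a point from world to camera coordinates). Camera axes: x right, y up, looking along -z (the intrinsics and any distortion apply to the point x, -y, -z); pixel columns grow to the right and rows downward; lengths in mm; the calibration is good to about 2 mm. A picture is of the moment at which its call begins. There is no depth.
- robot.hand_in(): hands the job in, once; it reports no verdict.
The state is a dict: "clock": time; "qpos": joint angles; "joint_vel": joint speeds; "joint_efforts": joint torques, N m; "tcp_pos": TCP position; "orientation": TCP orientation; "wrist_force": force on the tool from outside, world axes, zero at the start; "moment": the same for the moment, N m; "finger_gap": finger opening in mm.
Only numpy, scipy, OpenCV 4.12 (cv2) and the standard library are available. Lean on these libraries where they do the work, as an engineer would, in place of code of your own. Each camera call takes 0.05 s, during which the arm holds its last target.

TASK

Check the loose cap in its nest: swing the clamp arm over centre so that its pad comes down on the cap, let it bear there for about a second, then swing the arm back over centre until it rests fully open. Then lift the cap by its grip block, carry it over the guard rail and the standing housings, and finish while still holding it: level, still and hovering about 15 mm clear above the mouth of the one open housing, centred on it, with the cap's two ears over the housing's two ears. The cap must never touch the open housing, and the housings and the other things on the bench must stay where they stand.

Things in the scene. Friction and masses are not known exactly. Their poses are not given: they have to be found in the camera images.
- nest: check nest, fixed: aluminium plate 150 x 250 x 12 mm with a dark steel seat ring (100 mm outer, 74 mm inner diameter, top 30 mm above the bench) that holds the cap. Origin on the bench under the ring's centre; z up. The clamp's hinge stands on its -y side, axis along the nest's x; the closed arm points along the nest's +y over the ring
- clamp_hinge (a point): the clamp arm's hinge axis, on the nest at x 0, y -85 mm, z 90 mm of the nest, between two steel cheeks 44 mm wide overall and 104 mm high. The hinge axis runs along the nest's x
- clamp_bar (a point): middle of the T handle at the clamp arm's free end: a black round bar, 14 mm diameter, 150 mm long, parallel to the hinge axis (the nest's x), 150 mm from the hinge. The 16 mm square arm joins it at its middle; either half (12 to 75 mm from the middle) is free to pinch from above and turns between the fingers
- clamp (a joint): clamp arm's angle, rad: 0 = level, its rubber pad (22 mm diameter, 85 mm from the hinge) resting on the cap's grip block; 1.57 = straight up (centre); 2.2 = fully open on its stop, leaning back. No spring: the arm (0.32 kg, damped hinge) falls by its weight to whichever side of upright it is on; about 2 N at the bar lifts it. It starts open
- cap: loose cream cap, 0.14 kg, in the nest's ring. Origin: centre of its skirt's underside (skirt 70 mm diameter, 10 mm deep, all inside the ring: lift straight up). Flange 94 mm diameter, z 10-20. Grip block 36 (cap's x) by 20 mm (y), z 20-54: pinch its 20 mm width. Hose spigots at x +-32, top z 36. Two 16 mm wide ears on the x axis reach 61 mm from centre. Half a turn about z changes nothing
- housing: the open housing, loose, 0.6 kg, the only one of three cream pots without a cap: 100 mm outer and 78 mm inner diameter, 110 mm high, narrower foot. Origin at the centre of its underside, z up. Two ears 16 mm wide at both ends of its x axis, just under the rim, reach 64 mm from its centre. It may stand in any of the three places
- mouth (a point): centre of the open housing's mouth, at the height of its rim (110 mm above the bench); the cap's underside shall hover about 15 mm above this point
- closed_a: first closed housing, loose: the same cream pot as the open one with a cap already on it: 100 mm diameter, flange top at 120 mm, grip block's top at 154 mm. Origin at the centre of its underside. A bystander, and an obstacle to carry over
- closed_b: second closed housing, loose: the same cream pot as the open one with a cap already on it: 100 mm diameter, flange top at 120 mm, grip block's top at 154 mm. Origin at the centre of its underside. A bystander, and an obstacle to carry over
- rail: guard rail fixed between the nest and the housings: a 14 mm steel bar 380 mm long, along its x, top edge 157 mm above the bench, on a post at each end. Origin on the bench under its middle
- jar: small white jar with steel lid, 48 mm diameter, 55 mm high, loose bystander; origin under its centre
- flask: white flask, 44 mm diameter, 120 mm high, loose bystander; origin under its centre
- driver: 160 mm screwdriver with a black handle lying on the bench, loose bystander
- gauge: steel ring gauge, 60 mm diameter, 14 mm high, loose bystander; origin under its centre

How it is judged:
By the outcome, as a careful person would: the job done as asked, in the order asked, and still so for the second after the job is handed in, while the arm keeps its last pose, push and grip.
It also fails if it takes over 72 s, if anything falls off the work surface, if the arm or the gripper's body presses on something with over 40 N, if the wrist force passes 120 N, or if a joint passes its speed limit or range.

## Working session

There is one attempt and no reset: what is moved stays moved. The work goes in short steps, Python scripts to look and compute and a tool call to move; the robot and the scene stay as the last step left them, time stands still between calls to the robot, and variables do not carry over. Pictures are saved under pics/ and viewed, and the job is handed in when it is done.

Besides the shell and the picture viewer there is one more tool, called after "Call:" as name(argument=value, ...) on one line, values as JSON. play_rows: Moves the arm, as the interface text tells. Its arguments: {"type":"object","properties":{"rows":{"type":"array","items":{"type":"array","items":{"type":"number"}}},"hand":{"type":"number"},"newtons":{"type":"number"}},"required":["rows"]}

```bash
mkdir -p pics
cat > h.py <<'E'
import numpy as np, cv2
from plant import robot
def snap(n,f):
    s=robot.snapshot(n); cv2.imwrite('pics/'+f+'.png',s['image'][:,:,::-1]); np.save(f+'.npy',s,allow_pickle=True); return s
def load(f): return np.load(f+'.npy',allow_pickle=True).item()
def ray(s,u,v):
    K=np.array(s['camera_matrix']);k=s['k1']
    d=np.array([(u-K[0,2])/K[0,0],(v-K[1,2])/K[1,1]]);x=d.copy()
    for _ in range(30): x=d/(1+k*(x@x))
    T=np.array(s['camera_from_world']);R=T[:3,:3];o=-R.T@T[:3,3]
    return o,R.T@np.array([x[0],-x[1],-1])
def onz(s,u,v,z):
    o,d=ray(s,u,v); return o+d*(z-o[2])/d[2]
def proj(s,p):
    T=np.array(s['camera_from_world']);c=T[:3,:3]@np.array(p,float)+T[:3,3]
    x=np.array([c[0],-c[1]])/-c[2];x=x*(1+s['k1']*(x@x));K=np.array(s['camera_matrix'])
    return np.array([K[0,0]*x[0]+K[0,2],K[1,1]*x[1]+K[1,2]])
E
python3 - <<'E'
from h import *
for n in['scene','top','wrist']:
    s=snap(n,n+'0'); T=s['camera_from_world'];print(n,s['camera_matrix'],s['k1'],(-T[:3,:3].T@T[:3,3]).round())
print(robot.get_state(),robot.pinch_z)
E
```

```text
scene [[408.64143536   0.         255.16110792]
 [  0.         408.64143536 192.48183879]
 [  0.           0.           1.        ]] -0.1132137285973482 [1245.  142.  668.]
top [[401.6378571    0.         255.72476127]
 [  0.         401.6378571  187.40756141]
 [  0.           0.           1.        ]] -0.01165308551591744 [ 428.   -6. 1021.]
wrist [[332.19809008   0.         256.90442237]
 [  0.         332.19809008 194.53024767]
 [  0.           0.           1.        ]] -0.06922588140298742 [143. 511. 373.]
{'clock': 0.15, 'qpos': array([ 1.15800581e+00,  2.60520056e-01, -1.39053780e-01,  1.17266678e+00,
       -2.37165095e-05,  1.57078631e+00]), 'joint_vel': array([-0.00103293, -0.00052228,  0.00266301,  0.00071259,  0.00019538,
       -0.00113155]), 'joint_efforts': array([-9.08403285e-05, -4.06006086e+01,  2.54165930e+01,  1.26283927e-02,
        7.69697607e-06, -3.23961061e-06]), 'tcp_pos': array([210.41957091, 480.44270334, 230.67012444]), 'orientation': array([ 2.04928041e-01,  9.78776776e-01, -7.09246893e-04, -1.36388164e-04]), 'wrist_force': array([0.07149134, 0.05914502, 1.17874843]), 'moment': array([-0.05282474,  0.02909509, -0.01030855]), 'finger_gap': 85.38207063005787} -18.700000000000003
```

View pics/top0.png

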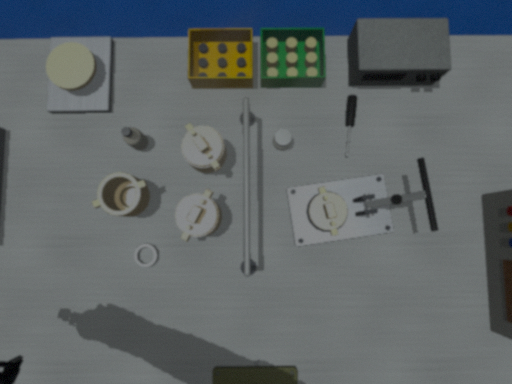

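View pics/scene0.png

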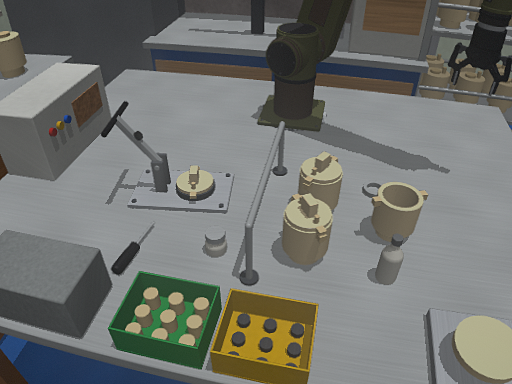

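View pics/wrist0.png

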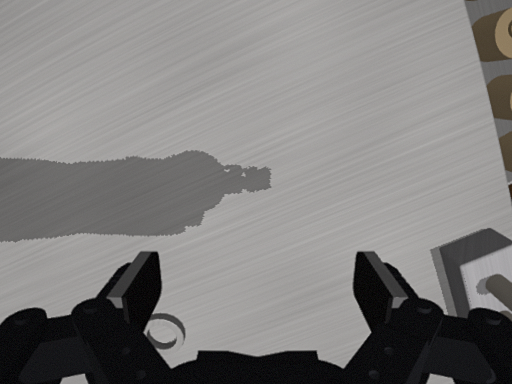

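Run:
```python
from h import *
s=load('top0');im=s['image'][:,:,::-1]
def crop(n,u0,v0,u1,v1,k):
    cv2.imwrite('pics/'+n+'.png',cv2.resize(im[v0:v1,u0:u1],None,fx=k,fy=k,interpolation=cv2.INTER_CUBIC))
crop('c1',280,150,450,250,4.6); crop('c2',80,110,240,280,3.5)
for p in[(255,187),(355,187),(255,87)]: print(p,onz(s,*p,0).round())
```

```text
(255, 187) [542.  -4.   0.]
(355, 187) [ 540. -260.    0.]
(255, 87) [807.  -6.   0.]
```

View pics/c1.png

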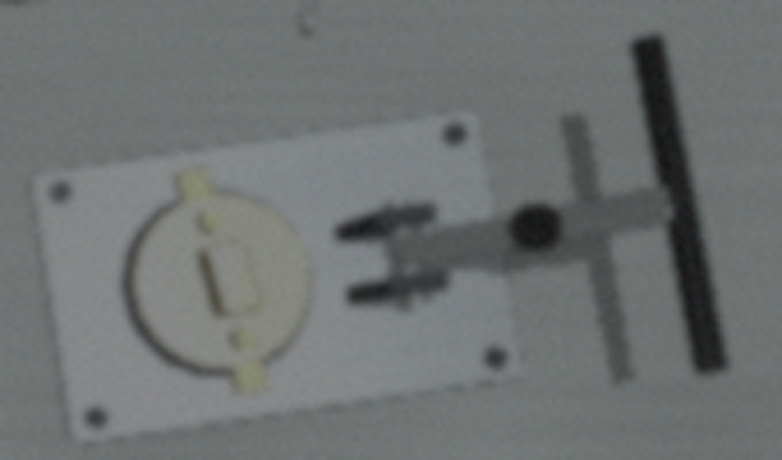

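View pics/c2.png

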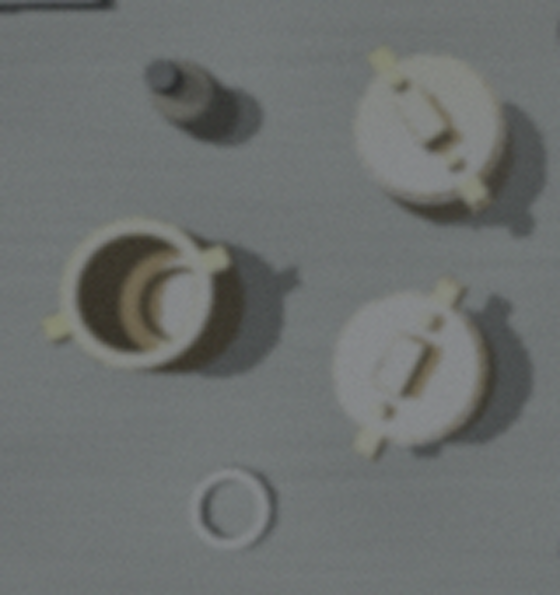

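Run:
```python
from h import *
s=load('top0')
def c1(a,b,z): return onz(s,280+(a+.5)/4.6-.5,150+(b+.5)/4.6-.5,z)
def c2(a,b,z): return onz(s,80+(a+.5)/3.5-.5,110+(b+.5)/3.5-.5,z)
cor=[c1(35,177,12),c1(474,115,12),c1(518,373,12),c1(77,440,12)]
bolts=[c1(60,192,12),c1(455,134,12),c1(495,357,12),c1(96,418,12)]
print('plate',np.round(cor),np.mean(cor,0).round(1),np.mean(bolts,0).round(1))
v=bolts[0]+bolts[3]-bolts[1]-bolts[2];v/=np.linalg.norm(v);print('nest y dir',v, 'yaw y', np.arctan2(v[1],v[0]))
e=[c1(192,180,40),c1(252,380,40)];print('cap ears',np.round(e),np.mean(e,0),np.arctan2(*(e[0]-e[1])[1::-1]))
print('flange', (c1(130,285,40)+c1(310,280,40))/2,(c1(215,187,40)+c1(225,373,40))/2)
b=[c1(200,250,74),c1(240,240,74),c1(262,305,74),c1(222,316,74)];print('block',np.mean(b,0),np.round(b))
th=2.2;zb=90+150*np.sin(th);print('zb',zb)
B=[c1(648,40,zb),c1(711,370,zb)];print('bar',np.round(B),np.mean(B,0),np.arctan2(*(B[0]-B[1])[1::-1]))
# housing
R=[c2(61,295,110),c2(214,295,110),c2(137,218,110),c2(137,368,110)];print('rim',np.round(R),(R[0]+R[1])/2,(R[2]+R[3])/2)
e=[c2(48,330,107),c2(226,257,107)];print('hears',np.round(e),np.mean(e,0),np.linalg.norm(e[0]-e[1]),np.arctan2(*(e[0]-e[1])[1::-1]))
print('closed a',c2(429,127,120),'b',c2(410,368,120),'flask',c2(165,77,120),'jar',onz(s,283,136,55))
print('rail',onz(s,247,100,157),onz(s,247,274,157))
```

```text
plate [[ 537.  -86.   12.]
 [ 570. -328.   12.]
 [ 428. -346.   12.]
 [ 394. -106.   12.]] [ 482.4 -216.6   12. ] [ 482.8 -216.8   12. ]
nest y dir [-0.14002921  0.99014737  0.        ] yaw y 1.711287242531097
cap ears [[ 532. -167.   40.]
 [ 426. -196.   40.]] [ 478.90743218 -181.66325642   40.        ] 0.2663020086757696
flange [ 477.27953876 -180.66298543   40.        ] [ 478.87558181 -180.67679994   40.        ]
block [ 477.99545046 -180.29150197   74.        ] [[ 492. -165.   74.]
 [ 497. -185.   74.]
 [ 464. -196.   74.]
 [ 458. -175.   74.]]
zb 211.2744605729385
bar [[ 575. -344.  211.]
 [ 429. -364.  211.]] [ 501.94759441 -353.783394    211.27446057] 0.13559186677327165
rim [[517. 356. 110.]
 [516. 256. 110.]
 [567. 308. 110.]
 [469. 305. 110.]] [516.19229066 306.24392026 110.        ] [517.79367978 306.59438228 110.        ]
hears [[494. 365. 107.]
 [541. 250. 107.]] [517.5246688  307.47932923 107.        ] 124.58515137583562 1.958665687441622
closed a [623.94817526 115.52863513 120.        ] b [466.99602529 126.53842075 120.        ] flask [658.74068499 289.09850604 120.        ] jar [661.39423894 -73.85546018  55.        ]
rail [718.89407289  11.94915547 157.        ] [339.54517343  13.82291366 157.        ]
```

Call:
play_rows(rows=[[0.01, -0.03, 0.014, -0.104], [0.01, -0.03, 0.014, -0.104], [0.01, -0.034, 0.014, -0.104], [0.01, -0.034, 0.014, -0.104], [0.01, -0.034, 0.014, -0.104]], hand=1, newtons=20)

```text
clock: 0.57
tcp_pos: [258.6, 316.8, 296.4]
orientation: [0.455, 0.89, -0.004, -0.002]
wrist_force: [1.0, -0.1, 0.2]
finger_gap: 85.5
```

Call:
play_rows(rows=[[0.01, -0.034, 0.002, -0.103], [0.01, -0.034, 0, -0.103], [0.01, -0.034, 0, -0.103], [0.01, -0.034, 0, -0.103], [0.01, -0.034, 0, -0.103]])

```text
clock: 0.98
tcp_pos: [309.6, 139.9, 301.5]
orientation: [0.675, 0.738, -0.001, -0.001]
wrist_force: [1.1, -0.3, -0.4]
finger_gap: 85.2
```

Call:
play_rows(rows=[[0.01, -0.034, 0, -0.103], [0.01, -0.034, 0, -0.103], [0.01, -0.034, 0, -0.103], [0.01, -0.034, 0, -0.103], [0.01, -0.034, 0, -0.103]])

```text
clock: 1.4
tcp_pos: [358.5, -39.0, 301.6]
orientation: [0.848, 0.531, 0.001, -0.001]
wrist_force: [0.5, 0.2, 0.2]
finger_gap: 85.4
```

Call:
play_rows(rows=[[0.01, -0.034, 0, -0.103], [0.01, -0.034, 0, -0.103], [0.01, -0.034, 0, -0.103], [0.01, -0.034, 0, -0.103], [0.01, -0.034, 0, -0.103]])

```text
clock: 1.82
tcp_pos: [407.4, -218.7, 301.1]
orientation: [0.959, 0.283, 0.001, -0.001]
wrist_force: [0.6, 0.0, 0.6]
finger_gap: 85.7
```

Call:
play_rows(rows=[[0.01, -0.034, 0, -0.103], [0.01, -0.034, 0, -0.103], [0.01, -0.034, 0, -0.103], [0.01, -0.03, 0, -0.103], [0, 0, 0, 0]])

```text
clock: 2.23
tcp_pos: [448.2, -364.0, 297.5]
orientation: [0.998, 0.065, 0.001, -0.001]
wrist_force: [-0.1, -1.3, 0.3]
finger_gap: 85.2
```

Run:
```python
from h import *
s=snap('wrist','w1');snap('scene','s1');S=robot.get_state();print(S['tcp_pos'],S['orientation'],S['qpos'],S['wrist_force'])
q=S['orientation'];print('yaw y',2*np.arctan2(q[1],q[0])-np.pi/2)
for t in(-75,75): print(t,proj(s,[501.9+t*.99,-353.2+t*.14,211]))
```

```text
[ 446.54917785 -359.52091159  298.12695335] [ 9.97678589e-01  6.80486598e-02  2.33206336e-04 -2.59978290e-03] [-0.68015566  0.3310933   0.13647541  1.37937422  0.00412796  2.32522735] [-0.80013826  0.68568511 -0.30328481]
yaw y -1.43459328716864
-75 [253.84635056 227.06814823]
75 [250.7238202    4.29432302]
```

View pics/w1.png

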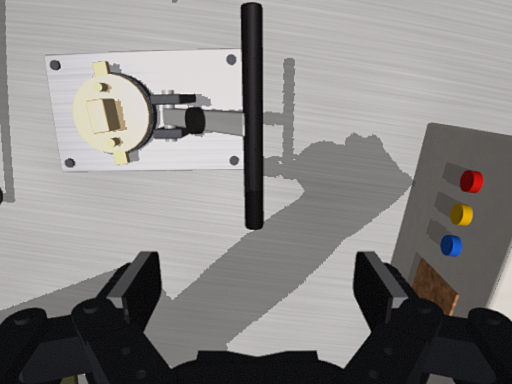

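View pics/s1.png

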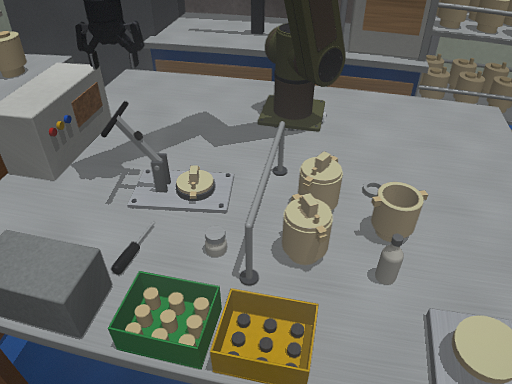

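Call:
play_rows(rows=[[0.006, 0, -0.02, 0], [0.005, 0, -0.025, 0], [0, 0, -0.025, 0], [0, 0, -0.02, 0], [0, 0, -0.012, 0]])

```text
clock: 2.75
tcp_pos: [457.6, -353.8, 197.9]
orientation: [0.997, 0.073, 0.003, -0.001]
wrist_force: [0.9, 1.3, -0.6]
finger_gap: 85.4
```

Call:
play_rows(rows=[[0, 0, -0.003, 0], [0, 0, 0, 0]])

```text
clock: 2.92
tcp_pos: [454.9, -348.8, 192.2]
orientation: [0.997, 0.075, 0.0, -0.004]
wrist_force: [0.2, -0.2, -0.3]
finger_gap: 85.5
```

Run:
```python
from h import *
s=snap('wrist','w2');S=robot.get_state();print(S['tcp_pos'],S['orientation'],S['wrist_force'])
```

```text
[ 454.96622731 -348.79246361  192.68186632] [ 9.97146799e-01  7.53675029e-02  6.09265001e-04 -4.19881008e-03] [-0.80848812  0.54173648  0.32181938]
```

View pics/w2.png

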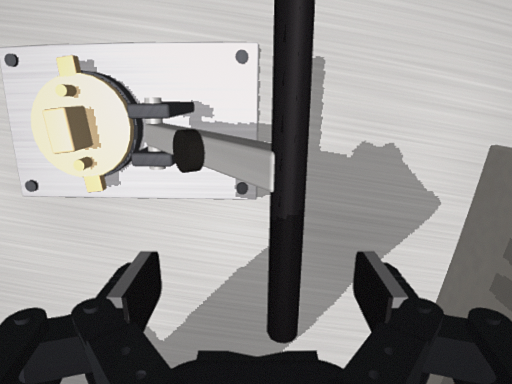

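Call:
play_rows(rows=[[0.002, -0.006, 0, 0], [0, -0.004, 0, 0], [0, 0, 0, 0]])

```text
clock: 3.22
tcp_pos: [458.4, -359.2, 196.3]
orientation: [0.997, 0.077, 0.002, -0.002]
wrist_force: [-0.6, -0.1, -0.4]
finger_gap: 85.5
```

Call:
play_rows(rows=[[0, 0, -0.004, 0], [0, 0, 0, 0]])

```text
clock: 3.38
tcp_pos: [459.5, -360.7, 193.9]
orientation: [0.997, 0.076, 0.004, -0.001]
wrist_force: [0.0, -0.3, -0.3]
finger_gap: 85.2
```

Call:
play_rows(rows=[[0, 0, 0, 0], [0, 0, 0, 0], [0, 0, 0, 0], [0, 0, 0, 0], [0, 0, 0, 0]], hand=0, newtons=35)

```text
clock: 3.8
tcp_pos: [459.7, -361.2, 194.3]
orientation: [0.997, 0.076, 0.004, -0.001]
wrist_force: [-0.3, 0.4, 0.9]
finger_gap: 25.4
```

Call:
play_rows(rows=[[0, 0, 0, 0], [0, 0, 0, 0], [0, 0, 0, 0]])

```text
clock: 4.05
tcp_pos: [459.4, -359.8, 194.4]
orientation: [0.997, 0.076, 0.004, -0.002]
wrist_force: [0.0, 0.1, -0.4]
finger_gap: 12.7
```

Run:
```python
from h import *
s=snap('wrist','w3');S=robot.get_state();print(S['tcp_pos'],S['orientation'],S['wrist_force'],S['finger_gap'])
```

```text
[ 459.47671939 -359.7969817   194.43309039] [ 0.99708673  0.0761161   0.00436624 -0.0023099 ] [-0.00848313 -0.42427481 -0.30482031] 12.556785489681458
```

View pics/w3.png

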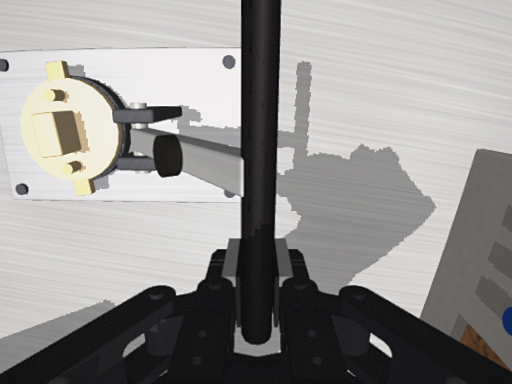

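```bash
cat > arc.py <<'E'
import sys
from h import *
# usage: arc.py step n : prints current theta & deviations, next rows
C=np.array([459.3,-359.8,193.2]);yd=np.array([-.14,.99,0]);
H=C-150*(np.cos(2.2)*yd+np.sin(2.2)*np.array([0,0,1]))
def P(t): return H+150*(np.cos(t)*yd+np.sin(t)*np.array([0,0,1]))
S=robot.get_state();p=S['tcp_pos'];d=p-H
th=np.arctan2(d[2],d@yd);print('th',th.round(3),'r',np.hypot(d[2],d@yd).round(1),'dx',(d@[.99,.14,0]).round(1),'F',S['wrist_force'].round(1),'gap',S['finger_gap'].round(1),S['orientation'].round(3), 'clock',S['clock'],'roll q',S['qpos'].round(2))
st=float(sys.argv[1]);n=int(sys.argv[2]);q=p
for i in range(n):
    t=th+st*(i+1);w=P(t);print(t.round(2),w.round(1),((w-q)/1000).round(4).tolist());q=w
E
python3 arc.py -0.12 19
```

```text
Traceback (most recent call last):
  File "arc.py", line 8, in <module>
    th=np.arctan2(d[2],d@yd);print('th',th.round(3),'r',np.hypot(d[2],d@yd).round(1),'dx',(d@[.99,.14,0]).round(1),'F',S['wrist_force'].round(1),'gap',S['finger_gap'].round(1),S['orientation'].round(3), 'clock',S['clock'],'roll q',S['qpos'].round(2))
                                                                                                                                                       ^^^^^^^^^^^^^^^^^^^^^
AttributeError: 'float' object has no attribute 'round'
```

```bash
sed -i "s/S\['finger_gap'\].round(1)/round(S['finger_gap'],1)/" arc.py
python3 arc.py -0.12 19
```

```text
th 2.195 r 151.0 dx 0.2 F [-0.  -0.4 -0.3] gap 12.6 [ 0.997  0.076  0.004 -0.002] clock 4.1 roll q [-0.67  0.37 -0.07  1.13  0.01  2.32]
2.08 [ 457.1 -344.2  203.2] [-0.0024, 0.0156, 0.0088]
1.96 [ 454.8 -328.1  211. ] [-0.0023, 0.0161, 0.0077]
1.84 [ 452.4 -311.2  216.7] [-0.0024, 0.0169, 0.0057]
1.72 [ 450.  -293.8  220.4] [-0.0025, 0.0174, 0.0037]
1.6 [ 447.5 -276.   221.9] [-0.0025, 0.0177, 0.0015]
1.48 [ 444.9 -258.2  221.2] [-0.0025, 0.0178, -0.0006]
1.36 [ 442.4 -240.6  218.5] [-0.0025, 0.0176, -0.0028]
1.24 [ 440.  -223.5  213.6] [-0.0024, 0.0171, -0.0049]
1.12 [ 437.7 -207.1  206.6] [-0.0023, 0.0164, -0.0069]
1.0 [ 435.5 -191.6  197.8] [-0.0022, 0.0155, -0.0089]
0.88 [ 433.5 -177.2  187.1] [-0.002, 0.0143, -0.0107]
0.76 [ 431.7 -164.3  174.7] [-0.0018, 0.013, -0.0123]
0.64 [ 430.  -152.9  160.9] [-0.0016, 0.0114, -0.0138]
0.52 [ 428.7 -143.2  145.8] [-0.0014, 0.0097, -0.0151]
0.4 [ 427.6 -135.4  129.7] [-0.0011, 0.0078, -0.0162]
0.28 [ 426.7 -129.5  112.7] [-0.0008, 0.0059, -0.017]
0.16 [ 426.2 -125.7   95.1] [-0.0005, 0.0038, -0.0176]
0.04 [ 426.  -124.    77.2] [-0.0002, 0.0017, -0.0179]
-0.08 [ 426.  -124.4   59.2] [0.0001, -0.0004, -0.018]
```

Call:
play_rows(rows=[[-0.0015, 0.01, 0.006, 0], [-0.0024, 0.0156, 0.008, 0], [-0.0024, 0.0165, 0.0065, 0]])

```text
clock: 4.35
tcp_pos: [454.6, -324.7, 215.1]
orientation: [0.997, 0.073, 0.005, 0.004]
wrist_force: [-0.0, -3.0, -2.5]
finger_gap: 12.6
```

```bash
python3 arc.py -0.12 5
```

```text
th 1.924 r 152.6 dx 0.3 F [-0.  -3.  -2.5] gap 12.6 [0.997 0.073 0.005 0.004] clock 4.35 roll q [-0.62  0.32 -0.1   1.14 -0.    2.38]
1.8 [ 451.8 -306.7  217.9] [-0.0028, 0.0179, 0.0027]
1.68 [ 449.3 -289.2  221. ] [-0.0025, 0.0175, 0.0031]
1.56 [ 446.8 -271.4  221.9] [-0.0025, 0.0178, 0.001]
1.44 [ 444.3 -253.6  220.7] [-0.0025, 0.0178, -0.0012]
1.32 [ 441.8 -236.1  217.4] [-0.0025, 0.0175, -0.0033]
```

Call:
play_rows(rows=[[-0.0025, 0.0177, 0.003, 0], [-0.0025, 0.0177, 0.002, 0], [-0.0025, 0.0178, 0.0005, 0], [-0.0025, 0.0178, -0.0015, 0]])

```text
clock: 4.68
tcp_pos: [445.3, -258.0, 226.4]
orientation: [0.997, 0.071, 0.007, 0.015]
wrist_force: [-0.0, -0.9, -1.3]
finger_gap: 12.7
```

```bash
python3 arc.py -0.12 5
```

```text
th 1.477 r 155.1 dx 0.4 F [-0.  -0.9 -1.3] gap 12.7 [0.997 0.071 0.007 0.015] clock 4.6833 roll q [-0.51  0.22 -0.2   1.12 -0.02  2.49]
1.36 [ 442.5 -240.9  218.5] [-0.0028, 0.0171, -0.0078]
1.24 [ 440.1 -223.8  213.7] [-0.0024, 0.0171, -0.0049]
1.12 [ 437.7 -207.3  206.8] [-0.0023, 0.0164, -0.0069]
1.0 [ 435.5 -191.8  197.9] [-0.0022, 0.0155, -0.0088]
0.88 [ 433.5 -177.5  187.3] [-0.002, 0.0144, -0.0107]
```

Call:
play_rows(rows=[[-0.0026, 0.0171, -0.0065, 0], [-0.0024, 0.0171, -0.0055, 0], [-0.0023, 0.0164, -0.0073, 0]], newtons=20)

```text
clock: 4.93
tcp_pos: [438.1, -206.3, 211.8]
orientation: [0.997, 0.071, 0.01, 0.02]
wrist_force: [3.1, -5.2, -7.3]
finger_gap: 12.4
```

```bash
python3 arc.py -0.12 5
```

```text
th 1.126 r 154.9 dx 0.5 F [ 3.1 -5.2 -7.3] gap 12.4 [0.997 0.071 0.01  0.02 ] clock 4.9333 roll q [-0.42  0.17 -0.31  1.05 -0.03  2.58]
1.01 [ 435.7 -192.9  198.6] [-0.0024, 0.0134, -0.0132]
0.89 [ 433.7 -178.5  188.1] [-0.002, 0.0144, -0.0105]
0.77 [ 431.8 -165.4  175.9] [-0.0019, 0.0131, -0.0122]
0.65 [ 430.2 -153.8  162.2] [-0.0016, 0.0116, -0.0137]
0.53 [ 428.8 -144.   147.3] [-0.0014, 0.0099, -0.015]
```

Call:
play_rows(rows=[[-0.0024, 0.0138, -0.0115, 0], [-0.002, 0.0144, -0.0105, 0], [-0.0019, 0.0131, -0.0122, 0]])

```text
clock: 5.18
tcp_pos: [432.1, -163.2, 179.7]
orientation: [0.997, 0.072, 0.013, 0.024]
wrist_force: [2.6, -6.8, -8.0]
finger_gap: 12.3
```

```bash
python3 arc.py -0.12 7
```

```text
th 0.774 r 154.2 dx 0.6 F [ 2.6 -6.8 -8. ] gap 12.3 [0.997 0.072 0.013 0.024] clock 5.1833 roll q [-0.34  0.15 -0.42  0.96 -0.03  2.66]
0.65 [ 430.3 -154.6  163.2] [-0.0018, 0.0086, -0.0165]
0.53 [ 428.9 -144.6  148.3] [-0.0014, 0.01, -0.0149]
0.41 [ 427.7 -136.5  132.3] [-0.0011, 0.0081, -0.016]
0.29 [ 426.8 -130.3  115.4] [-0.0009, 0.0062, -0.0169]
0.17 [ 426.3 -126.2   97.9] [-0.0006, 0.0041, -0.0175]
0.05 [ 426.  -124.1   80. ] [-0.0003, 0.002, -0.0179]
-0.07 [ 426.  -124.2   62. ] [0.0, -0.0001, -0.018]
```

Call:
play_rows(rows=[[-0.0018, 0.0086, -0.0155, 0], [-0.0014, 0.0095, -0.0149, 0], [-0.0011, 0.008, -0.016, 0]])

```text
clock: 5.43
tcp_pos: [428.1, -134.6, 134.2]
orientation: [0.997, 0.073, 0.015, 0.026]
wrist_force: [1.1, -7.9, -2.9]
finger_gap: 12.3
```

```bash
python3 arc.py -0.1 5
```

```text
th 0.421 r 152.4 dx 0.7 F [ 1.1 -7.9 -2.9] gap 12.3 [0.997 0.073 0.015 0.026] clock 5.4333 roll q [-0.28  0.17 -0.53  0.82 -0.04  2.72]
0.32 [ 427.  -131.5  119.2] [-0.0011, 0.0031, -0.015]
0.22 [ 426.5 -127.5  104.8] [-0.0006, 0.004, -0.0144]
0.12 [ 426.1 -125.    90. ] [-0.0004, 0.0025, -0.0148]
0.02 [ 425.9 -123.9   75.1] [-0.0001, 0.0011, -0.015]
-0.08 [ 426.  -124.4   60.1] [0.0001, -0.0004, -0.015]
```

Call:
play_rows(rows=[[-0.001, 0.0035, -0.0145, 0], [-0.0006, 0.0035, -0.014, 0], [-0.0004, 0.002, -0.013, 0]])

```text
clock: 5.68
tcp_pos: [426.8, -124.9, 92.6]
orientation: [0.997, 0.074, 0.018, 0.03]
wrist_force: [0.6, -5.6, 0.9]
finger_gap: 12.4
```

```bash
python3 arc.py -0.05 5
```

```text
th 0.138 r 150.2 dx 0.7 F [ 0.6 -5.6  0.9] gap 12.4 [0.997 0.074 0.018 0.03 ] clock 5.6833 roll q [-0.25  0.2  -0.62  0.7  -0.05  2.74]
0.09 [ 426.  -124.5   85.1] [-0.0007, 0.0005, -0.0075]
0.04 [ 426.  -124.    77.6] [-0.0001, 0.0005, -0.0075]
-0.01 [ 425.9 -123.9   70.1] [-0.0, 0.0001, -0.0075]
-0.06 [ 426.  -124.2   62.6] [0.0, -0.0003, -0.0075]
-0.11 [ 426.1 -124.8   55.1] [0.0001, -0.0006, -0.0075]
```

Call:
play_rows(rows=[[-0.0005, 0.0, -0.0075, 0], [-0.0001, 0.0, -0.0065, 0]])

```text
clock: 5.85
tcp_pos: [427.1, -124.5, 79.0]
orientation: [0.997, 0.075, 0.019, 0.031]
wrist_force: [-9.1, 0.2, 48.3]
finger_gap: 12.2
```

Call:
play_rows(rows=[[0, 0, -0.004, 0]])

```text
clock: 5.93
tcp_pos: [427.8, -124.5, 77.6]
orientation: [0.997, 0.075, 0.02, 0.031]
wrist_force: [-7.8, 2.5, 34.4]
finger_gap: 12.5
```

Call:
play_rows(rows=[[0, 0, -0.003, 0]])

```text
clock: 6.02
tcp_pos: [428.0, -124.5, 77.5]
orientation: [0.996, 0.075, 0.021, 0.032]
wrist_force: [-10.7, 1.1, 31.3]
finger_gap: 12.5
```

```bash
python3 arc.py -0.05 1
```

```text
th 0.037 r 149.2 dx 2.0 F [-10.7   1.1  31.3] gap 12.5 [0.996 0.075 0.021 0.032] clock 6.0167 roll q [-0.25  0.22 -0.65  0.65 -0.05  2.74]
-0.01 [ 425.9 -123.9   70. ] [-0.0021, 0.0006, -0.0075]
```

Call:
play_rows(rows=[[0, 0, 0.0, 0], [0, 0, 0, 0]])

```text
clock: 6.18
tcp_pos: [428.0, -124.5, 79.6]
orientation: [0.996, 0.074, 0.022, 0.032]
wrist_force: [0.8, -2.5, -2.8]
finger_gap: 12.8
```

```bash
python3 - <<'E'
from h import *
a=snap('wrist','w4');snap('scene','s4')
i=cv2.imread('pics/s4.png')[100:230,100:300];cv2.imwrite('pics/s4c.png',cv2.resize(i,None,fx=4,fy=4,interpolation=cv2.INTER_CUBIC)[:600,:800])
E
python3 arc.py -0.05 1
```

```text
th 0.048 r 149.3 dx 1.9 F [ 0.4 -1.6 -1.4] gap 12.6 [0.996 0.074 0.022 0.032] clock 6.2833 roll q [-0.25  0.21 -0.65  0.65 -0.05  2.74]
-0.0 [ 425.9 -123.9   71.6] [-0.002, 0.0005, -0.0075]
```

View pics/s4c.png

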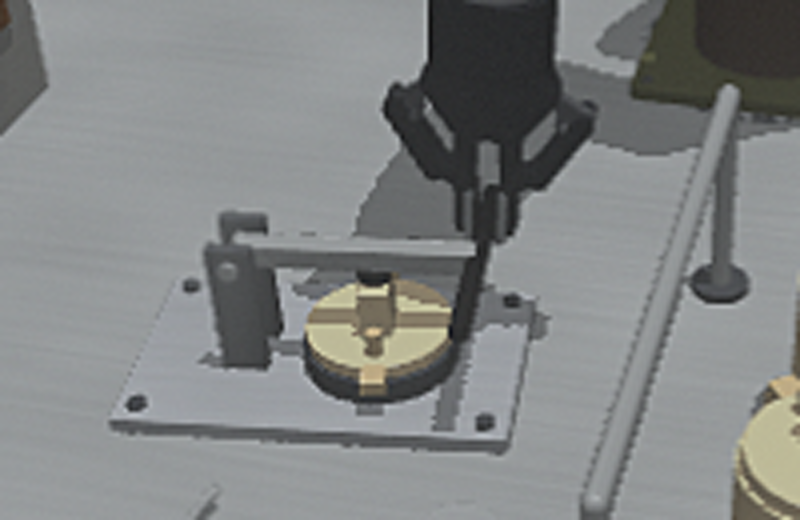

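View pics/w4.png

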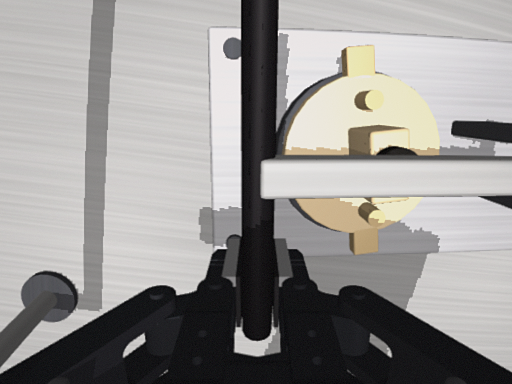

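Call:
play_rows(rows=[[0, 0, -0.0015, 0], [0, 0, -0.0012, 0], [0, 0, -0.0012, 0]])

```text
clock: 6.53
tcp_pos: [428.0, -124.5, 77.6]
orientation: [0.996, 0.074, 0.022, 0.032]
wrist_force: [-3.8, 0.6, 18.6]
finger_gap: 12.6
```

Call:
play_rows(rows=[[0, 0, -0.0012, 0], [0, 0, -0.0012, 0], [0, 0, -0.0012, 0], [0, 0, -0.0012, 0], [0, 0, -0.0012, 0]])

```text
clock: 6.95
tcp_pos: [428.0, -124.5, 77.7]
orientation: [0.996, 0.074, 0.023, 0.033]
wrist_force: [-4.2, 0.4, 15.6]
finger_gap: 12.2
```

Call:
play_rows(rows=[[0, 0, -0.0012, 0], [0, 0, -0.0012, 0], [0, 0, -0.0012, 0], [0, 0, -0.0012, 0], [0, 0, -0.0012, 0]])

```text
clock: 7.37
tcp_pos: [428.1, -124.5, 77.7]
orientation: [0.996, 0.074, 0.025, 0.033]
wrist_force: [-4.7, -0.0, 16.4]
finger_gap: 12.7
```

```bash
python3 arc.py 0.12 5
```

```text
th 0.039 r 149.2 dx 2.0 F [-4.7 -0.  16.4] gap 12.7 [0.996 0.074 0.025 0.033] clock 7.3667 roll q [-0.25  0.21 -0.65  0.64 -0.05  2.74]
0.16 [ 426.2 -125.8   95.6] [-0.0019, -0.0013, 0.0179]
0.28 [ 426.8 -129.6  113.2] [0.0005, -0.0039, 0.0176]
0.4 [ 427.6 -135.6  130.2] [0.0008, -0.0059, 0.017]
0.52 [ 428.7 -143.4  146.3] [0.0011, -0.0079, 0.0161]
0.64 [ 430.1 -153.2  161.3] [0.0014, -0.0097, 0.0151]
```

Call:
play_rows(rows=[[0, 0, -0.0012, 0], [0, 0, -0.0012, 0]])

```text
clock: 7.53
tcp_pos: [428.1, -124.5, 77.7]
orientation: [0.996, 0.074, 0.025, 0.033]
wrist_force: [-4.3, 0.0, 16.5]
finger_gap: 12.5
```

Call:
play_rows(rows=[[-0.0005, 0, 0.01, 0], [0.0003, -0.002, 0.0165, 0], [0.0006, -0.004, 0.0175, 0]])

```text
clock: 7.78
tcp_pos: [428.8, -129.7, 119.8]
orientation: [0.996, 0.074, 0.025, 0.032]
wrist_force: [3.8, -4.6, -5.8]
finger_gap: 12.3
```

```bash
python3 arc.py 0.12 5
```

```text
th 0.321 r 151.6 dx 2.0 F [ 3.8 -4.6 -5.8] gap 12.3 [0.996 0.074 0.025 0.032] clock 7.7833 roll q [-0.26  0.17 -0.58  0.76 -0.04  2.73]
0.44 [ 428.  -138.1  136. ] [-0.0008, -0.0084, 0.0162]
0.56 [ 429.2 -146.7  151.8] [0.0012, -0.0086, 0.0158]
0.68 [ 430.6 -157.1  166.4] [0.0015, -0.0104, 0.0146]
0.8 [ 432.3 -169.1  179.7] [0.0017, -0.012, 0.0133]
0.92 [ 434.2 -182.6  191.4] [0.0019, -0.0135, 0.0117]
```

Raise the grip so the bar's friction turns the tool back upright on the return.

Call:
play_rows(rows=[[0.0008, -0.0084, 0.0155, 0], [0.0012, -0.0086, 0.0155, 0], [0.0015, -0.0104, 0.0146, 0]], newtons=40)

```text
clock: 8.03
tcp_pos: [431.5, -148.6, 164.1]
orientation: [0.996, 0.077, 0.025, 0.021]
wrist_force: [2.8, 3.3, -4.3]
finger_gap: 12.3
```

```bash
python3 arc.py 0.12 5
```

```text
th 0.636 r 155.1 dx 2.0 F [ 2.8  3.3 -4.3] gap 12.3 [0.996 0.077 0.025 0.021] clock 8.0333 roll q [-0.32  0.14 -0.48  0.89 -0.02  2.67]
0.76 [ 431.7 -164.4  174.8] [0.0002, -0.0158, 0.0108]
0.88 [ 433.5 -177.3  187.2] [0.0018, -0.013, 0.0123]
1.0 [ 435.5 -191.7  197.8] [0.002, -0.0143, 0.0107]
1.12 [ 437.7 -207.2  206.7] [0.0022, -0.0155, 0.0089]
1.24 [ 440.  -223.6  213.6] [0.0023, -0.0164, 0.0069]
```

Call:
play_rows(rows=[[0.0012, -0.0145, 0.0105, 0], [0.0018, -0.013, 0.0115, 0], [0.002, -0.0143, 0.0107, 0]])

```text
clock: 8.28
tcp_pos: [435.3, -175.2, 196.5]
orientation: [0.996, 0.081, 0.026, 0.001]
wrist_force: [1.0, 6.1, -0.2]
finger_gap: 12.2
```

```bash
python3 arc.py 0.12 5
```

```text
th 0.905 r 158.5 dx 2.1 F [ 1.   6.1 -0.2] gap 12.2 [0.996 0.081 0.026 0.001] clock 8.2833 roll q [-0.4   0.15 -0.38  1.    0.02  2.58]
1.02 [ 436.  -195.3  200.1] [0.0007, -0.0201, 0.0036]
1.14 [ 438.3 -211.1  208.5] [0.0022, -0.0157, 0.0084]
1.26 [ 440.6 -227.7  215. ] [0.0024, -0.0166, 0.0064]
1.38 [ 443.1 -245.   219.3] [0.0024, -0.0173, 0.0044]
1.5 [ 445.6 -262.6  221.6] [0.0025, -0.0177, 0.0023]
```

Call:
play_rows(rows=[[0.0016, -0.018, 0.0035, 0], [0.0022, -0.016, 0.0075, 0], [0.0024, -0.0166, 0.006, 0]], newtons=20)

```text
clock: 8.53
tcp_pos: [439.9, -206.1, 217.5]
orientation: [0.996, 0.085, 0.03, -0.023]
wrist_force: [-1.6, 9.9, 9.9]
finger_gap: 12.4
```

```bash
python3 arc.py 0.12 5
```

```text
th 1.142 r 160.1 dx 2.3 F [-1.6  9.9  9.9] gap 12.4 [ 0.996  0.085  0.03  -0.023] clock 8.5333 roll q [-0.49  0.18 -0.28  1.08  0.07  2.49]
1.26 [ 440.6 -227.3  214.8] [0.0007, -0.0211, -0.0027]
1.38 [ 443.  -244.5  219.3] [0.0024, -0.0173, 0.0044]
1.5 [ 445.5 -262.2  221.6] [0.0025, -0.0177, 0.0023]
1.62 [ 448.  -280.   221.7] [0.0025, -0.0178, 0.0002]
1.74 [ 450.5 -297.7  219.7] [0.0025, -0.0177, -0.002]
```

Call:
play_rows(rows=[[0, -0.002, 0, 0]], hand=0.24)

```text
clock: 8.62
tcp_pos: [440.7, -208.3, 218.7]
orientation: [0.996, 0.085, 0.031, -0.025]
wrist_force: [1.0, 2.1, -1.1]
finger_gap: 19.9
```

```bash
python3 arc.py 0.12 5;python3 - <<'E'
from h import *
a=snap('wrist','w5')
E
```

```text
th 1.158 r 160.3 dx 2.8 F [ 1.   2.1 -1.1] gap 19.9 [ 0.996  0.085  0.031 -0.025] clock 8.6167 roll q [-0.49  0.18 -0.28  1.09  0.08  2.48]
1.28 [ 440.9 -229.5  215.5] [0.0002, -0.0212, -0.0032]
1.4 [ 443.3 -246.8  219.7] [0.0025, -0.0173, 0.0042]
1.52 [ 445.8 -264.5  221.7] [0.0025, -0.0177, 0.002]
1.64 [ 448.3 -282.3  221.6] [0.0025, -0.0178, -0.0001]
1.76 [ 450.8 -300.   219.3] [0.0025, -0.0177, -0.0023]
```

View pics/w5.png

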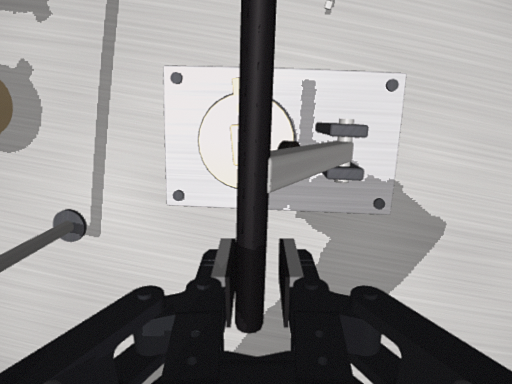

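Call:
play_rows(rows=[[0.001, -0.018, -0.002, 0], [0.0022, -0.018, 0, 0], [0.0022, -0.018, 0, 0], [0.0022, -0.018, 0, 0]])

```text
clock: 9.0
tcp_pos: [445.5, -272.1, 213.4]
orientation: [0.995, 0.089, 0.029, -0.034]
wrist_force: [0.4, 1.4, 0.2]
finger_gap: 20.3
```

```bash
python3 arc.py 0.12 5
```

```text
th 1.567 r 141.5 dx -1.4 F [0.4 1.4 0.2] gap 20.3 [ 0.995  0.089  0.029 -0.034] clock 9.0 roll q [-0.6   0.26 -0.19  1.12  0.09  2.36]
1.69 [ 449.4 -289.7  220.9] [0.0039, -0.0176, 0.0075]
1.81 [ 451.9 -307.2  217.8] [0.0025, -0.0175, -0.0032]
1.93 [ 454.3 -324.2  212.5] [0.0024, -0.017, -0.0053]
2.05 [ 456.6 -340.5  205.2] [0.0023, -0.0163, -0.0073]
2.17 [ 458.7 -355.8  196. ] [0.0022, -0.0153, -0.0092]
```

Call:
play_rows(rows=[[0.003, -0.0176, 0.003, 0], [0.0025, -0.0175, -0.001, 0], [0.0024, -0.017, -0.004, 0]])

```text
clock: 9.25
tcp_pos: [452.4, -322.8, 208.5]
orientation: [0.995, 0.09, 0.028, -0.037]
wrist_force: [0.4, 0.3, -0.3]
finger_gap: 20.6
```

Call:
play_rows(rows=[[0.0024, -0.0165, -0.007, 0], [0.0022, -0.014, -0.009, 0]])

```text
clock: 9.42
tcp_pos: [457.4, -354.8, 191.0]
orientation: [0.995, 0.09, 0.028, -0.038]
wrist_force: [-0.0, 0.3, 0.2]
finger_gap: 20.4
```

```bash
python3 arc.py 0.12 1;python3 - <<'E'
from h import *
a=snap('wrist','w6')
E
```

```text
th 2.18 r 145.1 dx -1.1 F [-0.   0.3  0.2] gap 20.4 [ 0.995  0.09   0.028 -0.038] clock 9.4167 roll q [-0.71  0.38 -0.07  1.14  0.09  2.25]
2.3 [ 460.9 -371.3  183.8] [0.0035, -0.0165, -0.0072]
```

View pics/w6.png

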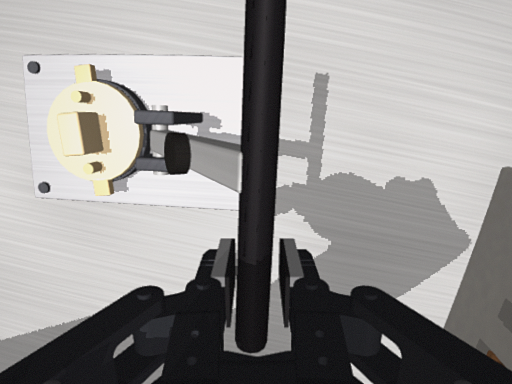

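Call:
play_rows(rows=[[0, 0, 0, 0], [0, 0, 0, 0], [0, 0, 0, 0]], hand=0, newtons=50)

```text
clock: 9.72
tcp_pos: [457.2, -358.3, 186.9]
orientation: [0.995, 0.087, 0.026, -0.038]
wrist_force: [-0.1, -1.0, 2.7]
finger_gap: 12.6
```

Call:
play_rows(rows=[[-0.002, 0.0156, 0.0088, 0], [-0.0023, 0.0161, 0.0077, 0]])

```text
clock: 9.88
tcp_pos: [453.6, -332.1, 203.3]
orientation: [0.996, 0.085, 0.026, -0.033]
wrist_force: [0.4, -4.1, -3.1]
finger_gap: 12.5
```

```bash
python3 arc.py -0.12 2
```

```text
th 2.0 r 144.5 dx -1.8 F [ 0.4 -4.1 -3.1] gap 12.5 [ 0.996  0.085  0.026 -0.033] clock 9.8833 roll q [-0.68  0.34 -0.1   1.14  0.08  2.29]
1.88 [ 453.3 -317.5  214.8] [-0.0002, 0.0146, 0.0115]
1.76 [ 450.9 -300.3  219.3] [-0.0024, 0.0173, 0.0044]
```

Call:
play_rows(rows=[[-0.0015, 0.015, 0.008, 0], [-0.0024, 0.0165, 0.0045, 0]], newtons=110)

```text
clock: 10.05
tcp_pos: [448.9, -299.5, 215.2]
orientation: [0.996, 0.083, 0.025, -0.032]
wrist_force: [4.7, -5.2, -10.6]
finger_gap: 10.7
```

```bash
python3 arc.py 0.12 2
```

```text
th 1.758 r 145.8 dx -1.8 F [  4.7  -5.2 -10.6] gap 10.7 [ 0.996  0.083  0.025 -0.032] clock 10.05 roll q [-0.64  0.3  -0.13  1.15  0.08  2.34]
1.88 [ 453.3 -317.3  214.9] [0.0044, -0.0178, -0.0003]
2.0 [ 455.6 -333.9  208.5] [0.0024, -0.0166, -0.0065]
```

Call:
play_rows(rows=[[0.001, -0.004, 0, 0], [0.0024, -0.016, -0.003, 0], [0.0024, -0.016, -0.006, 0], [0.0024, -0.0165, -0.007, 0], [0.001, -0.004, -0.003, 0]], hand=0.25, newtons=20)

```text
clock: 10.47
tcp_pos: [458.4, -353.5, 197.1]
orientation: [0.995, 0.089, 0.026, -0.034]
wrist_force: [-0.1, -1.9, -0.1]
finger_gap: 21.2
```

```bash
python3 arc.py 0.12 1;python3 - <<'E'
from h import *
a=snap('wrist','w7')
E
```

```text
th 2.15 r 149.6 dx -0.0 F [-0.1 -1.9 -0.1] gap 21.2 [ 0.995  0.089  0.026 -0.034] clock 10.4667 roll q [-0.7   0.38 -0.06  1.15  0.08  2.26]
2.27 [ 460.5 -368.   186.7] [0.0021, -0.0145, -0.0104]
```

View pics/w7.png

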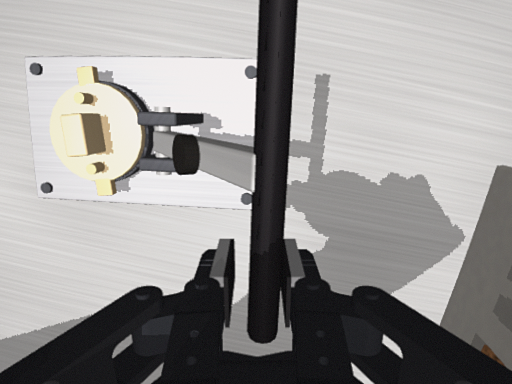

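Call:
play_rows(rows=[[0.0005, -0.006, -0.003, 0], [0, -0.002, 0, 0]])

```text
clock: 10.68
tcp_pos: [458.7, -362.3, 191.8]
orientation: [0.995, 0.087, 0.026, -0.037]
wrist_force: [1.6, 7.5, 1.6]
finger_gap: 21.4
```

Call:
play_rows(rows=[[0, 0, 0, 0], [0, 0, 0, 0], [0, 0, 0, 0]], hand=0, newtons=90)

```text
clock: 10.93
tcp_pos: [458.1, -358.4, 192.0]
orientation: [0.995, 0.086, 0.026, -0.043]
wrist_force: [0.9, 0.1, -0.7]
finger_gap: 11.4
```

Call:
play_rows(rows=[[0.002, 0.0018, -0.0025, 0], [0.002, 0.0018, -0.0025, 0], [0.002, 0.0018, -0.0025, 0]])

```text
clock: 11.18
tcp_pos: [458.1, -358.7, 191.8]
orientation: [0.996, 0.083, 0.022, -0.035]
wrist_force: [-9.1, -2.8, 13.6]
finger_gap: 11.5
```

Call:
play_rows(rows=[[0.003, 0.003, -0.003, 0], [0.003, 0.003, -0.003, 0], [0.003, 0.003, -0.003, 0], [0.003, 0.003, -0.003, 0], [0.003, 0.003, -0.003, 0]])

```text
clock: 11.6
tcp_pos: [457.7, -359.4, 191.8]
orientation: [0.997, 0.076, 0.01, -0.016]
wrist_force: [-13.1, -5.8, 16.0]
finger_gap: 11.2
```

Call:
play_rows(rows=[[0.003, 0.003, -0.003, 0], [0.003, 0.003, -0.003, 0], [0.003, 0.003, -0.003, 0], [0.003, 0.003, -0.003, 0], [0.003, 0.003, -0.003, 0]])

```text
clock: 12.02
tcp_pos: [457.9, -360.2, 191.2]
orientation: [0.998, 0.069, -0.001, 0.003]
wrist_force: [-12.8, -4.9, 16.8]
finger_gap: 11.6
```

Call:
play_rows(rows=[[0, 0, 0, 0], [0, 0, 0, 0]], hand=0.5, newtons=20)

```text
clock: 12.18
tcp_pos: [457.0, -361.4, 192.8]
orientation: [0.998, 0.069, -0.001, 0.005]
wrist_force: [-0.2, -0.5, 0.2]
finger_gap: 34.6
```

Call:
play_rows(rows=[[0, 0, 0, 0], [0, 0, 0.01, 0], [0, 0, 0.02, 0], [0, 0, 0.025, 0], [0, 0, 0.025, 0]])

```text
clock: 12.6
tcp_pos: [453.5, -357.5, 268.4]
orientation: [0.998, 0.07, -0.007, -0.001]
wrist_force: [0.6, -1.0, 0.2]
finger_gap: 42.7
```

```bash
python3 arc.py 0.12 1;python3 - <<'E'
from h import *
a=snap('top','t8');w=snap('wrist','w8');snap('scene','s8')
im=a['image'][:,:,::-1]
cv2.imwrite('pics/t8c.png',cv2.resize(im[150:250,280:450],None,fx=4.6,fy=4.6,interpolation=cv2.INTER_CUBIC))
E
```

```text
th 1.98 r 214.1 dx -5.5 F [ 0.6 -1.   0.2] gap 42.7 [ 0.998  0.07  -0.007 -0.001] clock 12.6 roll q [-0.66  0.35  0.09  1.32 -0.01  2.34]
2.1 [ 457.5 -347.4  201.4] [0.0041, 0.0102, -0.067]
```

View pics/t8c.png

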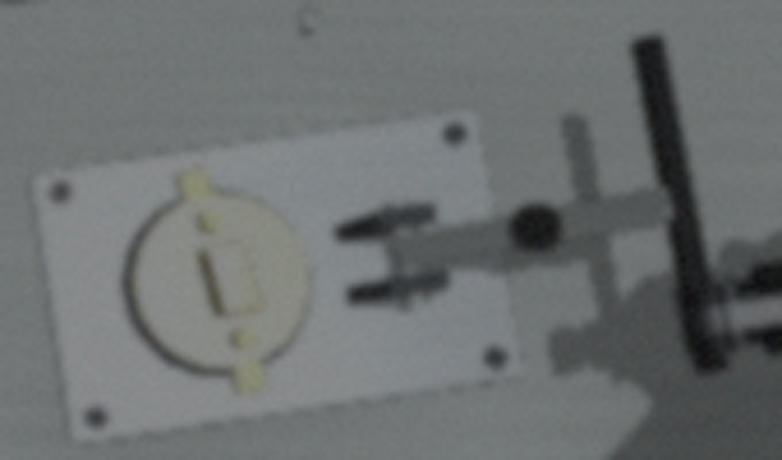

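View pics/w8.png

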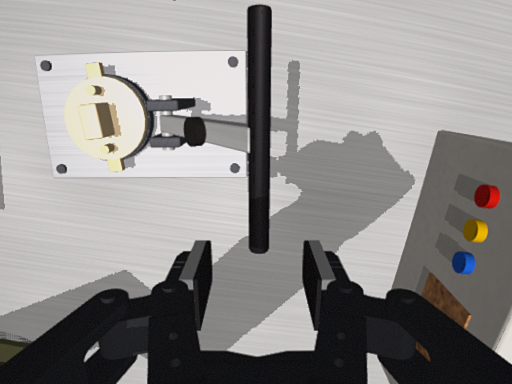

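View pics/s8.png

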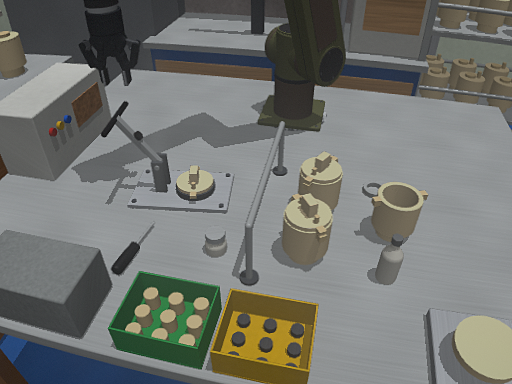

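Call:
play_rows(rows=[[0.003, 0.025, 0, 0.02], [0.005, 0.034, 0, 0.04], [0.005, 0.034, 0, 0.04], [0.005, 0.034, 0, 0.03], [0.005, 0.034, 0, 0]], hand=0.6)

```text
clock: 13.17
tcp_pos: [477.2, -198.3, 265.1]
orientation: [0.991, 0.133, -0.007, 0.001]
wrist_force: [0.4, -0.3, 0.4]
finger_gap: 51.4
```

Call:
play_rows(rows=[[0.001, 0.012, -0.03, 0], [0, 0.0, -0.03, 0], [0, 0, -0.03, 0], [0, 0, 0, 0], [0, 0, 0, 0]])

```text
clock: 13.58
tcp_pos: [476.6, -175.7, 170.0]
orientation: [0.99, 0.139, -0.008, -0.002]
wrist_force: [-0.0, -1.0, -0.1]
finger_gap: 51.3
```

```bash
cat > st.py <<'E'
from h import *
S=robot.get_state();q=S['orientation'];print(S['clock'],S['tcp_pos'].round(1),q.round(4),'yaw',round(2*np.arctan2(q[1],q[0])-np.pi/2,4),S['wrist_force'].round(1),S['finger_gap'],S['joint_vel'].round(3))
E
python3 - <<'E'
from h import *
w=snap('wrist','w9')
import st
for p in [[478,-180.7,74],[478,-180.7,40]]: print(proj(w,p))
E
```

```text
13.6333 [ 476.  -175.7  169.8] [ 0.9902  0.139  -0.0086 -0.0019] yaw -1.2918 [-1.6 -0.1 -0.4] 51.29226370500719 [-0.011 -0.014  0.035  0.019 -0.003  0.   ]
[265.11756535 195.15665222]
[264.36718357 182.93470266]
```

View pics/w9.png

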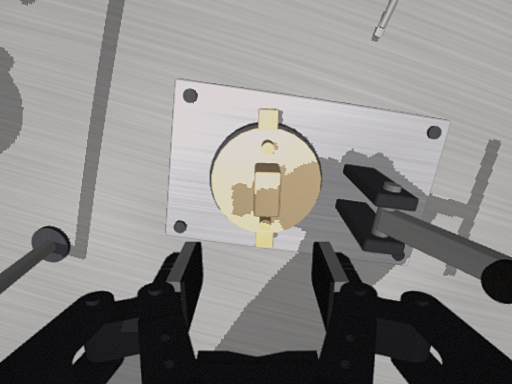

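Run:
```python
from h import *
s=load('w9');i=s['image'][60:280,180:360,::-1];cv2.imwrite('pics/w9c.png',cv2.resize(i,None,fx=2.7,fy=2.7,interpolation=cv2.INTER_CUBIC))
e=[onz(s,268.5,110,40),onz(s,264,247,40)];print(np.round(e,1),np.mean(e,0),np.arctan2(*(e[0]-e[1])[1::-1]))
```

```text
[[ 536.8 -166.9   40. ]
 [ 420.2 -197.3   40. ]] [ 478.5194643 -182.110045    40.       ] 0.2554889062271398
```

View pics/w9c.png

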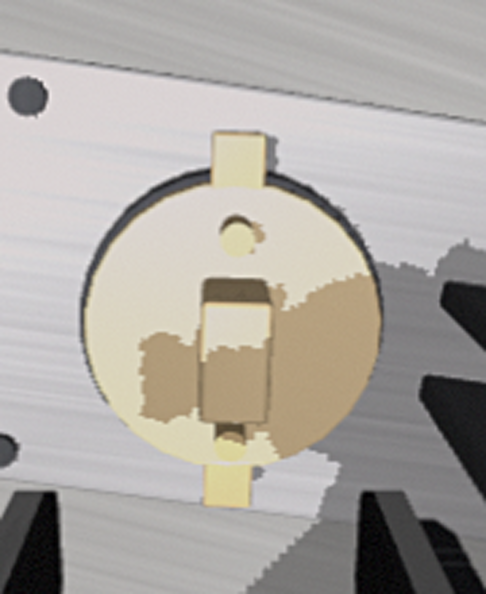

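Call:
play_rows(rows=[[0.001, -0.003, -0.025, -0.024], [0.001, -0.002, -0.025, 0], [0, 0, -0.02, 0], [0, 0, -0.015, 0], [0, 0, -0.005, 0]])

```text
clock: 14.05
tcp_pos: [486.1, -185.7, 86.5]
orientation: [0.992, 0.125, -0.001, 0.002]
wrist_force: [0.3, -0.2, 0.4]
finger_gap: 51.4
```

Run:
```python
import st
```

```text
14.05 [ 486.1 -185.7   86.5] [ 9.921e-01  1.251e-01 -9.000e-04  2.100e-03] yaw -1.3199 [ 0.3 -0.2  0.4] 51.37558749044715 [-0.009  0.047 -0.041 -0.119 -0.    -0.002]
```

Call:
play_rows(rows=[[-0.007, 0.004, 0, 0], [0, 0, 0, 0], [0, 0, 0, 0]])

```text
clock: 14.3
tcp_pos: [480.4, -183.1, 89.2]
orientation: [0.992, 0.124, 0.0, 0.003]
wrist_force: [0.6, -0.3, 1.0]
finger_gap: 51.2
```

Run:
```python
from h import *
import st
w=snap('wrist','w10')
```

```text
14.3 [ 480.4 -183.1   89.2] [9.922e-01 1.243e-01 5.000e-04 2.800e-03] yaw -1.3216 [ 0.6 -0.3  1. ] 51.23903674125254 [-0.003 -0.025  0.005  0.032  0.002  0.001]
```

View pics/w10.png

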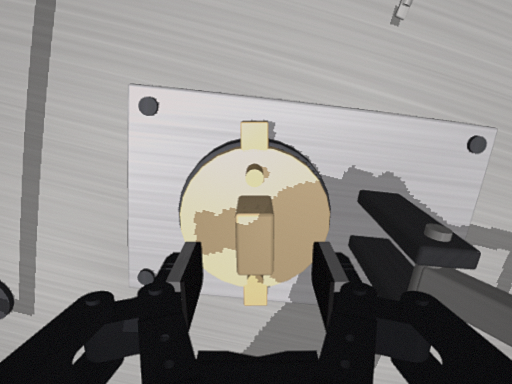

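Call:
play_rows(rows=[[-0.002, 0.001, -0.014, 0], [0, 0, -0.014, 0], [0, 0, -0.008, 0]])

```text
clock: 14.6
tcp_pos: [483.4, -183.9, 58.5]
orientation: [0.992, 0.124, 0.006, 0.006]
wrist_force: [0.2, -0.5, 0.2]
finger_gap: 50.9
```

Call:
play_rows(rows=[[0, 0, 0, 0]])

```text
clock: 14.68
tcp_pos: [482.9, -183.7, 58.0]
orientation: [0.992, 0.124, 0.006, 0.006]
wrist_force: [-0.4, 0.0, -0.5]
finger_gap: 51.0
```

Call:
play_rows(rows=[[-0.005, 0.0015, -0.006, 0], [-0.001, 0, -0.005, 0], [0, 0, 0, 0]])

```text
clock: 14.93
tcp_pos: [477.9, -182.6, 48.0]
orientation: [0.992, 0.124, 0.007, 0.006]
wrist_force: [-0.1, -0.2, 0.1]
finger_gap: 51.3
```

Run:
```python
from h import *
import st
w=snap('wrist','w11')
```

```text
14.9333 [ 477.9 -182.6   48. ] [0.9922 0.1243 0.007  0.0063] yaw -1.3215 [-0.1 -0.2  0.1] 51.311524565683136 [-0.001 -0.015 -0.003  0.02  -0.001  0.   ]
```

View pics/w11.png

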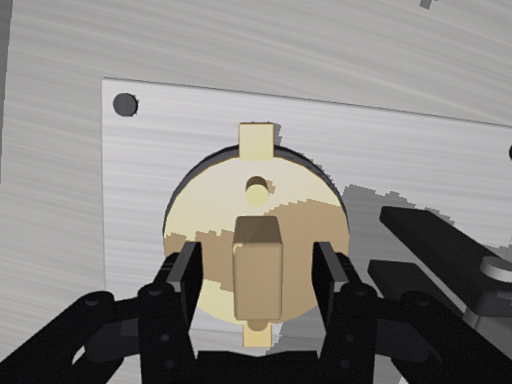

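Call:
play_rows(rows=[[0, 0, -0.002, 0], [0, 0, 0, 0], [0, 0, 0, 0], [0, 0, 0, 0], [0, 0, 0, 0]], hand=0, newtons=40)

```text
clock: 15.4
tcp_pos: [478.6, -182.7, 47.5]
orientation: [0.992, 0.124, 0.008, 0.006]
wrist_force: [-0.3, -0.3, -0.8]
finger_gap: 19.3
```

Call:
play_rows(rows=[[0, 0, 0, 0], [0, 0, 0, 0]])

```text
clock: 15.57
tcp_pos: [478.6, -182.8, 47.4]
orientation: [0.992, 0.124, 0.008, 0.006]
wrist_force: [-0.7, 0.0, -0.8]
finger_gap: 19.4
```

Run:
```python
from h import *
import st
w=snap('wrist','w12')
```

```text
15.5667 [ 478.6 -182.8   47.4] [0.9922 0.1244 0.0078 0.0065] yaw -1.3214 [-0.7  0.  -0.8] 19.353797546510982 [ 0.001  0.001 -0.002 -0.001  0.001  0.001]
```

View pics/w12.png

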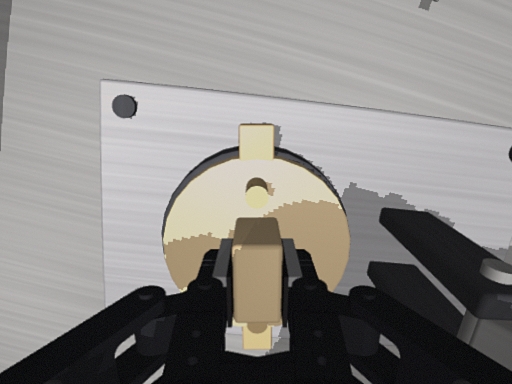

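Call:
play_rows(rows=[[0, 0, 0.005, 0], [0, 0, 0.006, 0], [0, 0, 0.008, 0]], newtons=50)

```text
clock: 15.87
tcp_pos: [476.8, -182.1, 65.8]
orientation: [0.992, 0.124, 0.006, 0.005]
wrist_force: [-0.5, 0.6, -0.8]
finger_gap: 19.1
```

Call:
play_rows(rows=[[0, 0, 0.02, 0], [0, 0, 0.03, 0], [0, 0, 0.035, 0], [0, 0, 0.035, 0], [0, 0, 0.035, 0]])

```text
clock: 16.28
tcp_pos: [470.0, -179.5, 223.6]
orientation: [0.992, 0.124, -0.0, 0.002]
wrist_force: [0.4, 0.1, -1.8]
finger_gap: 18.9
```

Run:
```python
from h import *
import st
w=snap('wrist','w13')
```

```text
16.2833 [ 470.  -179.5  223.6] [ 9.922e-01  1.244e-01 -5.000e-04  2.200e-03] yaw -1.3213 [ 0.4  0.1 -1.8] 18.890475236463534 [-0.000e+00 -2.540e-01  8.620e-01  1.106e+00 -1.000e-03  1.000e-03]
```

View pics/w13.png

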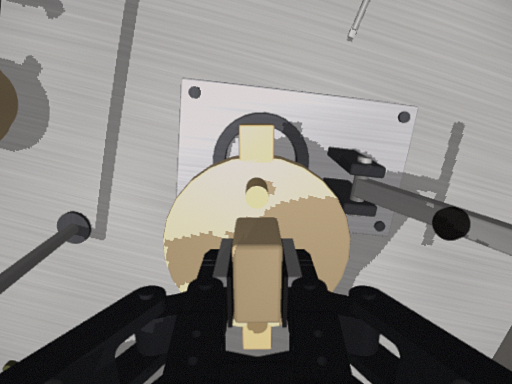

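Call:
play_rows(rows=[[0.003, 0.015, 0.012, 0.05], [0.003, 0.025, 0.012, 0.1], [0.003, 0.03, 0.004, 0.1], [0.003, 0.03, 0.0, 0.1], [0.003, 0.03, 0.0, 0.1]])

```text
clock: 16.75
tcp_pos: [492.7, -53.1, 271.3]
orientation: [0.938, 0.346, 0.015, 0.009]
wrist_force: [0.5, -0.5, -1.3]
finger_gap: 19.0
```

Call:
play_rows(rows=[[0.003, 0.03, 0, 0.1], [0.003, 0.03, 0, 0.1], [0.003, 0.03, 0, 0.1], [0.003, 0.03, 0.0, 0.1], [0.003, 0.03, 0.0, 0.1]])

```text
clock: 17.17
tcp_pos: [507.2, 103.9, 276.3]
orientation: [0.816, 0.578, 0.02, 0.006]
wrist_force: [0.2, 0.2, -2.2]
finger_gap: 19.0
```

Call:
play_rows(rows=[[0.003, 0.03, 0, 0.1], [0.003, 0.03, 0, 0.1], [0.003, 0.03, 0, 0.1], [0.003, 0.03, 0.0, 0.1], [0.003, 0.03, 0.0, 0.1]])

```text
clock: 17.58
tcp_pos: [520.8, 261.6, 280.2]
orientation: [0.637, 0.77, 0.023, 0.001]
wrist_force: [1.0, -0.4, -2.6]
finger_gap: 19.3
```

Run:
```python
import st
```

```text
17.5833 [520.8 261.6 280.2] [0.6375 0.7701 0.0232 0.0015] yaw 0.1879 [ 1.  -0.4 -2.6] 19.260182010789052 [ 0.553  0.346  0.515  0.166  0.024 -0.701]
```

Call:
play_rows(rows=[[0, 0.02, 0, 0.1], [-0.001, 0.02, 0, 0.09], [0, 0, 0, 0], [0, 0, 0, 0]])

```text
clock: 17.92
tcp_pos: [519.3, 310.5, 281.5]
orientation: [0.553, 0.833, 0.025, -0.001]
wrist_force: [-0.0, 0.1, -0.9]
finger_gap: 19.1
```

Run:
```python
from h import *
import st
snap('wrist','w14');snap('top','t14');snap('scene','s14')
```

```text
17.9167 [519.3 310.5 281.5] [ 0.5531  0.8327  0.0252 -0.001 ] yaw 0.3982 [-0.   0.1 -0.9] 19.078640809314102 [ 0.032  0.014  0.023 -0.005  0.021 -0.016]
```

View pics/w14.png

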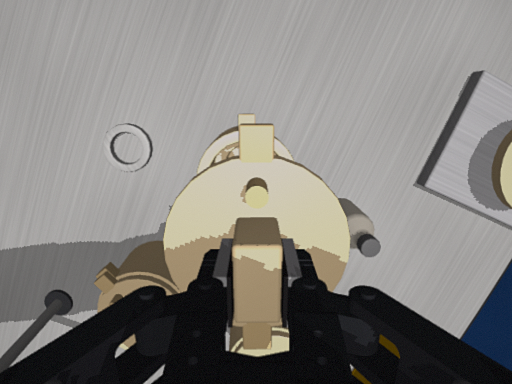

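View pics/t14.png

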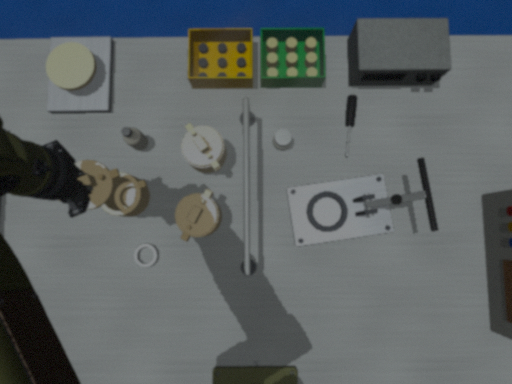

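View pics/s14.png

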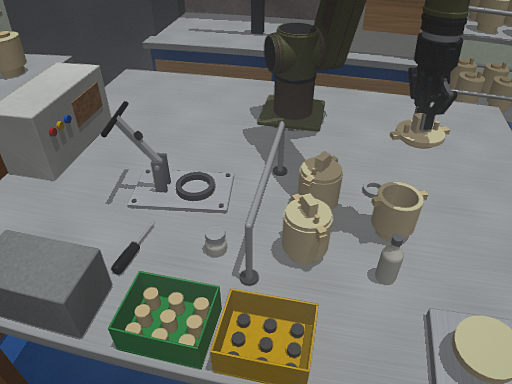

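```bash
cat > lv.py <<'E'
from h import *
from scipy.spatial.transform import Rotation as R
S=robot.get_state();q=S['orientation']
G=R.from_quat([.9922,.1244,.0078,.0065]);N=R.from_quat(q)
u=N.apply(G.inv().apply([0,0,1]));off=N.apply(G.inv().apply(np.array([478.5,-182.2,20])-[478.6,-182.8,47.4]))
Q=N*G.inv();cx=Q.apply([np.cos(.25),np.sin(.25),0])
print('clock',round(S['clock'],2),'tcp',S['tcp_pos'].round(1),'q',q.round(4),'F',S['wrist_force'].round(1),'gap',round(S['finger_gap'],1))
print('cap tilt deg',np.degrees(np.arccos(u[2])).round(2),'up',u.round(4),'cap origin',(S['tcp_pos']+off).round(1),'cap yaw',np.arctan2(cx[1],cx[0]).round(4),'vel',np.abs(S['joint_vel']).max().round(3))
E
python3 lv.py
```

```text
clock 18.07 tcp [519.5 309.1 281.5] q [ 0.554   0.8321  0.0253 -0.0011] F [1.2 0.5 0.2] gap 19.2
cap tilt deg 1.75 up [-0.0179 -0.0247  0.9995] cap origin [519.4 309.6 254.1] cap yaw 1.9674 vel 0.011
```

Call:
play_rows(rows=[[0, 0, 0.02, 0], [0, 0, 0.03, 0], [0, 0, 0.035, 0], [0, 0, 0.015, 0], [0, 0, 0.005, 0]])

```text
clock: 18.48
tcp_pos: [516.2, 300.8, 387.7]
orientation: [0.559, 0.829, 0.02, -0.003]
wrist_force: [0.1, 0.9, -1.5]
finger_gap: 19.1
```

```bash
python3 lv.py
```

```text
clock 18.48 tcp [516.2 300.8 387.7] q [ 0.5585  0.8292  0.0202 -0.0026] F [ 0.1  0.9 -1.5] gap 19.1
cap tilt deg 1.17 up [-0.0097 -0.0179  0.9998] cap origin [515.9 301.1 360.3] cap yaw 1.9567 vel 0.212
```

Call:
play_rows(rows=[[0, 0, -0.01, 0], [0, 0, -0.015, 0], [0, 0, -0.015, 0], [0, 0, -0.015, 0], [0, 0, -0.01, 0]])

```text
clock: 18.9
tcp_pos: [519.0, 296.6, 325.9]
orientation: [0.562, 0.827, 0.025, 0.001]
wrist_force: [-0.9, 0.0, -2.2]
finger_gap: 19.0
```

```bash
python3 lv.py
```

```text
clock 18.9 tcp [519.  296.6 325.9] q [5.623e-01 8.265e-01 2.540e-02 8.000e-04] F [-0.9  0.  -2.2] gap 19.0
cap tilt deg 1.78 up [-0.0212 -0.0228  0.9995] cap origin [519.  297.1 298.5] cap yaw 1.9475 vel 0.356
```

Call:
play_rows(rows=[[0, 0.005, 0, 0], [0, 0, 0, 0]])

```text
clock: 19.07
tcp_pos: [517.3, 299.0, 322.3]
orientation: [0.564, 0.826, 0.022, -0.001]
wrist_force: [0.2, 0.2, -0.5]
finger_gap: 19.0
```

```bash
python3 lv.py
```

```text
clock 19.07 tcp [517.3 299.  322.3] q [ 5.638e-01  8.256e-01  2.240e-02 -6.000e-04] F [ 0.2  0.2 -0.5] gap 19.0
cap tilt deg 1.42 up [-0.0155 -0.0192  0.9997] cap origin [517.2 299.4 294.9] cap yaw 1.9439 vel 0.053
```

Call:
play_rows(rows=[[0, 0, -0.025, 0], [0, 0, -0.035, 0], [0, 0, 0, 0], [0, 0, 0, 0]])

```text
clock: 19.4
tcp_pos: [516.7, 297.5, 262.4]
orientation: [0.565, 0.825, 0.023, -0.0]
wrist_force: [-0.4, 0.9, 0.1]
finger_gap: 19.1
```

```bash
python3 lv.py
```

```text
clock 19.4 tcp [516.7 297.5 262.4] q [ 5.648e-01  8.249e-01  2.250e-02 -2.000e-04] F [-0.4  0.9  0.1] gap 19.1
cap tilt deg 1.44 up [-0.0162 -0.0191  0.9997] cap origin [516.6 297.8 235. ] cap yaw 1.9415 vel 0.084
```

Call:
play_rows(rows=[[0, 0.002, 0.02, 0.01], [0, 0.002, 0.03, 0.01], [0, 0.002, 0.03, 0], [0, 0, 0.01, 0], [0, 0, 0.004, 0]])

```text
clock: 19.82
tcp_pos: [516.8, 303.1, 368.3]
orientation: [0.557, 0.83, 0.024, 0.001]
wrist_force: [0.1, -0.3, -0.7]
finger_gap: 18.9
```

Call:
play_rows(rows=[[0, 0.003, 0.002, 0], [0, 0, 0.001, 0]])

```text
clock: 19.98
tcp_pos: [519.3, 307.6, 379.2]
orientation: [0.557, 0.83, 0.03, 0.003]
wrist_force: [-0.2, 0.3, -1.1]
finger_gap: 18.9
```

Call:
play_rows(rows=[[0, 0, -0.025, 0], [0, 0, -0.04, 0], [0, 0, 0, 0], [0, 0, 0, 0]])

```text
clock: 20.32
tcp_pos: [516.8, 306.6, 314.7]
orientation: [0.557, 0.83, 0.03, 0.003]
wrist_force: [1.1, 0.5, 1.7]
finger_gap: 19.1
```

```bash
python3 lv.py
```

```text
clock 20.32 tcp [516.8 306.6 314.7] q [0.5567 0.8302 0.03   0.0034] F [1.1 0.5 1.7] gap 19.1
cap tilt deg 2.36 up [-0.0305 -0.0277  0.9991] cap origin [517.1 307.1 287.3] cap yaw 1.9609 vel 0.148
```

Call:
play_rows(rows=[[0, 0, 0.006, 0], [0, 0, 0.008, 0], [0, 0, 0.008, 0], [0, 0, 0.008, 0], [0, 0, 0.008, 0]])

```text
clock: 20.73
tcp_pos: [522.9, 310.1, 368.0]
orientation: [0.556, 0.83, 0.038, 0.007]
wrist_force: [0.6, 0.5, -1.9]
finger_gap: 18.8
```

Call:
play_rows(rows=[[0, 0, 0, 0], [0, 0, 0, 0], [0, 0, 0, 0]])

```text
clock: 20.98
tcp_pos: [528.6, 313.4, 380.6]
orientation: [0.556, 0.83, 0.049, 0.012]
wrist_force: [0.3, -0.5, -1.3]
finger_gap: 18.6
```

```bash
python3 lv.py
```

```text
clock 20.98 tcp [528.6 313.4 380.6] q [0.5561 0.8296 0.0487 0.0125] F [ 0.3 -0.5 -1.3] gap 18.6
cap tilt deg 4.72 up [-0.0665 -0.0485  0.9966] cap origin [529.9 314.5 353.3] cap yaw 1.9615 vel 0.055
```

Call:
play_rows(rows=[[0, 0, -0.006, 0], [0, 0, -0.008, 0], [0, 0, -0.008, 0], [0, 0, -0.008, 0], [0, 0, -0.008, 0]])

```text
clock: 21.4
tcp_pos: [529.6, 313.9, 341.6]
orientation: [0.556, 0.829, 0.051, 0.014]
wrist_force: [-1.1, -0.6, -2.1]
finger_gap: 19.0
```

Call:
play_rows(rows=[[0, 0, 0, 0], [0, 0, 0, 0], [0, 0, 0, 0]])

```text
clock: 21.65
tcp_pos: [526.9, 312.3, 335.6]
orientation: [0.556, 0.83, 0.046, 0.011]
wrist_force: [0.0, 0.1, -1.4]
finger_gap: 19.5
```

```bash
python3 lv.py
```

```text
clock 21.65 tcp [526.9 312.3 335.6] q [0.5562 0.8297 0.0461 0.0112] F [ 0.   0.1 -1.4] gap 19.5
cap tilt deg 4.39 up [-0.0615 -0.0456  0.9971] cap origin [528.  313.4 308.2] cap yaw 1.9613 vel 0.013
```

Call:
play_rows(rows=[[-0.004, -0.002, -0.04, 0]])

```text
clock: 21.73
tcp_pos: [527.8, 313.1, 303.1]
orientation: [0.556, 0.829, 0.054, 0.015]
wrist_force: [3.0, 2.4, -0.5]
finger_gap: 19.2
```

```bash
cat > settle.py <<'E'
import sys
from h import *
for _ in range(int(sys.argv[1])): robot.snapshot('wrist')
exec(open('lv.py').read())
E
python3 settle.py 4
```

```text
clock 21.93 tcp [522.1 309.8 294.7] q [0.5563 0.8297 0.0448 0.0106] F [ 0.6 -0.1 -0.2] gap 18.8
cap tilt deg 4.22 up [-0.0589 -0.0441  0.9973] cap origin [523.1 310.9 267.3] cap yaw 1.9612 vel 0.156
```

Call:
play_rows(rows=[[-0.004, -0.002, -0.04, 0]])

```text
clock: 22.02
tcp_pos: [526.6, 312.8, 266.4]
orientation: [0.556, 0.829, 0.056, 0.016]
wrist_force: [2.0, 2.0, 0.3]
finger_gap: 19.0
```

```bash
python3 settle.py 4
```

```text
clock 22.22 tcp [520.6 309.3 258. ] q [0.5562 0.8296 0.0474 0.0118] F [0.1 1.2 0.2] gap 19.5
cap tilt deg 4.56 up [-0.064  -0.0471  0.9968] cap origin [521.8 310.4 230.7] cap yaw 1.9613 vel 0.093
```

Call:
play_rows(rows=[[0, 0, 0.02, 0], [0, 0, 0.03, 0], [0, 0, 0.035, 0], [0, 0, 0.035, 0], [0, 0, 0.035, 0]])

```text
clock: 22.63
tcp_pos: [533.3, 316.7, 439.1]
orientation: [0.555, 0.829, 0.066, 0.021]
wrist_force: [1.2, 1.2, -0.9]
finger_gap: 19.1
```

```bash
python3 settle.py 4
```

```text
clock 22.83 tcp [533.9 317.  438.2] q [0.5553 0.8287 0.0674 0.0216] F [ 0.3 -0.  -1.7] gap 18.8
cap tilt deg 7.1 up [-0.1023 -0.0694  0.9923] cap origin [536.2 318.7 411. ] cap yaw 1.9623 vel 0.129
```

Call:
play_rows(rows=[[-0.005, -0.003, 0.03, 0], [-0.005, -0.003, -0.03, 0]])

```text
clock: 23.0
tcp_pos: [529.5, 314.3, 451.5]
orientation: [0.555, 0.828, 0.078, 0.027]
wrist_force: [3.3, 1.2, 7.5]
finger_gap: 19.3
```

```bash
python3 settle.py 4
```

```text
clock 23.2 tcp [520.3 308.8 426.9] q [0.5558 0.8292 0.0562 0.0161] F [-0.  -0.6 -0.4] gap 18.9
cap tilt deg 5.67 up [-0.0809 -0.0569  0.9951] cap origin [521.9 310.2 399.6] cap yaw 1.9616 vel 0.107
```

Call:
play_rows(rows=[[0, 0, -0.041, 0]])

```text
clock: 23.28
tcp_pos: [525.8, 312.1, 396.9]
orientation: [0.555, 0.829, 0.066, 0.021]
wrist_force: [2.6, 1.5, 1.5]
finger_gap: 19.2
```

```bash
python3 settle.py 4
```

```text
clock 23.48 tcp [521.3 309.5 387.5] q [0.5558 0.8292 0.0569 0.0165] F [0.1 0.2 0.2] gap 18.6
cap tilt deg 5.77 up [-0.0823 -0.0577  0.9949] cap origin [523.  310.9 360.2] cap yaw 1.9617 vel 0.163
```

Call:
play_rows(rows=[[-0.03, -0.018, 0, 0]])

```text
clock: 23.57
tcp_pos: [499.1, 296.0, 390.3]
orientation: [0.556, 0.829, 0.062, 0.019]
wrist_force: [1.3, -0.3, 0.4]
finger_gap: 19.7
```

```bash
python3 settle.py 4
```

```text
clock 23.77 tcp [494.9 293.5 394.6] q [0.5555 0.8289 0.0633 0.0196] F [ 0.7 -0.3 -1. ] gap 19.2
cap tilt deg 6.58 up [-0.0944 -0.0648  0.9934] cap origin [496.9 295.1 367.3] cap yaw 1.962 vel 0.021
```

Call:
play_rows(rows=[[0.02, 0.012, 0.03, 0], [0.0, 0.0, -0.04, 0]])

```text
clock: 23.93
tcp_pos: [519.8, 308.4, 403.5]
orientation: [0.555, 0.828, 0.072, 0.024]
wrist_force: [4.7, 2.7, 7.5]
finger_gap: 18.9
```

```bash
python3 settle.py 4
```

```text
clock 24.13 tcp [506.8 300.8 382.4] q [0.5561 0.8294 0.0516 0.0139] F [-0.1 -0.  -1.1] gap 19.4
cap tilt deg 5.09 up [-0.072  -0.0517  0.9961] cap origin [508.2 302.  355. ] cap yaw 1.9614 vel 0.023
```

Call:
play_rows(rows=[[0, 0, 0.04, 0], [0, 0, -0.04, 0]])

```text
clock: 24.3
tcp_pos: [510.6, 303.1, 404.1]
orientation: [0.556, 0.829, 0.057, 0.016]
wrist_force: [5.2, 3.4, 7.2]
finger_gap: 18.8
```

```bash
python3 settle.py 4
```

```text
clock 24.5 tcp [501.6 297.8 382. ] q [0.5565 0.8299 0.0382 0.0073] F [-0.3  0.5 -0.7] gap 18.9
cap tilt deg 3.38 up [-0.0462 -0.0367  0.9983] cap origin [502.3 298.6 354.6] cap yaw 1.9609 vel 0.021
```

Call:
play_rows(rows=[[0.006, 0.003, 0.04, 0], [0, 0, -0.04, 0]])

```text
clock: 24.67
tcp_pos: [508.4, 301.3, 401.8]
orientation: [0.557, 0.83, 0.037, 0.007]
wrist_force: [4.8, 3.0, 8.3]
finger_gap: 19.2
```

```bash
python3 settle.py 4
```

```text
clock 24.87 tcp [499.7 296.2 381.4] q [ 0.557   0.8303  0.0193 -0.0019] F [ 0.  -0.5 -0.6] gap 19.3
cap tilt deg 1.07 up [-0.01   -0.0158  0.9998] cap origin [499.4 296.5 354. ] cap yaw 1.9604 vel 0.021
```

Call:
play_rows(rows=[[0.006, 0.003, 0.03, 0], [0, 0, -0.04, 0]])

```text
clock: 25.03
tcp_pos: [510.1, 301.9, 390.1]
orientation: [0.557, 0.83, 0.027, 0.002]
wrist_force: [3.0, 1.7, 5.1]
finger_gap: 19.1
```

```bash
python3 settle.py 4
```

```text
clock 25.23 tcp [500.3 296.1 370.1] q [ 0.5571  0.8303  0.0086 -0.0071] F [-0.6  1.2 -0.6] gap 19.4
cap tilt deg 0.65 up [ 0.0107 -0.0039  0.9999] cap origin [499.4 296.1 342.7] cap yaw 1.9602 vel 0.071
```

Call:
play_rows(rows=[[0.014, 0.008, -0.035, 0]])

```text
clock: 25.32
tcp_pos: [516.3, 305.4, 344.4]
orientation: [0.557, 0.83, 0.016, -0.004]
wrist_force: [1.5, 0.9, 0.3]
finger_gap: 19.4
```

```bash
python3 settle.py 4
```

```text
clock 25.52 tcp [514.8 304.5 336.4] q [ 0.5571  0.8303  0.0093 -0.0068] F [-0.5  0.8 -1.6] gap 19.1
cap tilt deg 0.6 up [ 0.0095 -0.0046  0.9999] cap origin [514.  304.4 309. ] cap yaw 1.9603 vel 0.024
```

Call:
play_rows(rows=[[0.004, 0.002, -0.041, 0]])

```text
clock: 25.6
tcp_pos: [522.9, 309.0, 305.4]
orientation: [0.557, 0.83, 0.018, -0.003]
wrist_force: [2.4, 1.3, -0.1]
finger_gap: 19.5
```

```bash
python3 settle.py 4
```

```text
clock 25.8 tcp [518.8 306.5 296.9] q [ 0.5571  0.8303  0.0096 -0.0067] F [ 0.7 -0.1 -0.8] gap 19.2
cap tilt deg 0.59 up [ 0.009  -0.0049  0.9999] cap origin [517.9 306.4 269.5] cap yaw 1.9603 vel 0.076
```

Call:
play_rows(rows=[[0, 0, -0.041, 0]])

```text
clock: 25.88
tcp_pos: [524.8, 310.0, 267.0]
orientation: [0.557, 0.83, 0.019, -0.002]
wrist_force: [2.3, 0.8, 0.3]
finger_gap: 19.0
```

```bash
python3 settle.py 4
```

```text
clock 26.08 tcp [519.7 307.1 258.5] q [ 0.5571  0.8303  0.0109 -0.0061] F [ 0.3  0.5 -0.8] gap 19.1
cap tilt deg 0.52 up [ 0.0065 -0.0064  1.    ] cap origin [519.  307.1 231.1] cap yaw 1.9603 vel 0.07
```

Run:
```python
from h import *
outs=[]
for n,f,b in(('scene','scene0',(350,165,440,245)),('top','top0',(80,160,170,230))):
    s=load(f);k=6;im=s['image'][b[1]:b[3],b[0]:b[2],::-1];im=cv2.resize(im,None,fx=k,fy=k,interpolation=cv2.INTER_CUBIC).copy()
    for r in(50,39):
        for a in np.linspace(0,2*np.pi,60):
            u,v=proj(s,[517+r*np.cos(a),306.7+r*np.sin(a),110]);cv2.circle(im,(int((u-b[0]+.5)*k),int((v-b[1]+.5)*k)),1,(0,0,255),-1)
    for sg in(1,-1):
        for t in(-8,8):
            c,d=np.cos(1.959),np.sin(1.959);u,v=proj(s,[517+sg*64*c-t*d,306.7+sg*64*d+t*c,107]);cv2.circle(im,(int((u-b[0]+.5)*k),int((v-b[1]+.5)*k)),3,(0,255,0),-1)
    outs.append(im);cv2.imwrite('pics/ov_'+n+'.png',im)
```

```text
(no output)
```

View pics/ov_scene.png

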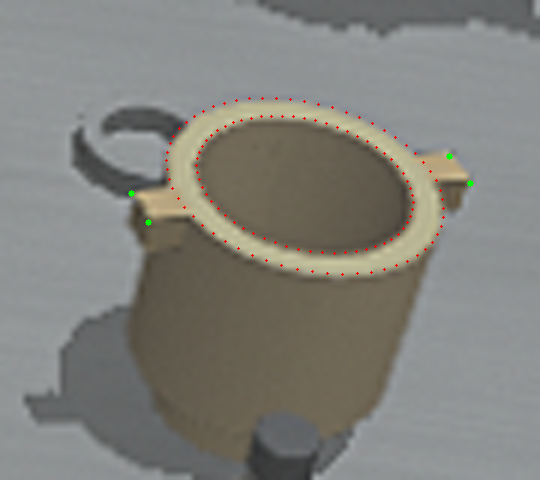

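View pics/ov_top.png

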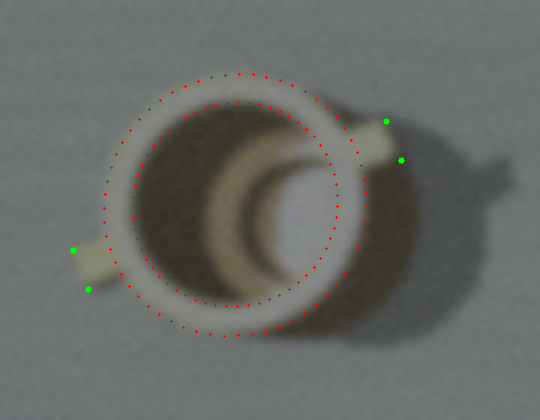

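Call:
play_rows(rows=[[-0.002, -0.001, -0.041, 0]])

```text
clock: 26.17
tcp_pos: [525.5, 310.5, 229.2]
orientation: [0.557, 0.83, 0.021, -0.001]
wrist_force: [2.7, 0.5, -0.3]
finger_gap: 19.1
```

```bash
python3 settle.py 4
```

```text
clock 26.37 tcp [519.4 307.1 220.6] q [ 0.5571  0.8303  0.0127 -0.0053] F [-0.2  0.  -0.6] gap 18.9
cap tilt deg 0.52 up [ 0.0031 -0.0085  1.    ] cap origin [518.8 307.1 193.2] cap yaw 1.9603 vel 0.055
```

Call:
play_rows(rows=[[-0.001, -0.001, -0.03, 0]])

```text
clock: 26.45
tcp_pos: [525.1, 310.0, 200.0]
orientation: [0.557, 0.83, 0.021, -0.001]
wrist_force: [2.3, 0.3, -0.1]
finger_gap: 19.2
```

```bash
python3 settle.py 4
python3 - <<'E'
from h import *
for n in('scene','wrist','top'): snap(n,n[0]+'20')
b=(340,110,470,250);i=cv2.imread('pics/s20.png')[b[1]:b[3],b[0]:b[2]];cv2.imwrite('pics/s20c.png',cv2.resize(i,None,fx=4,fy=4,interpolation=cv2.INTER_CUBIC))
E
```

```text
clock 26.65 tcp [520.1 307.  193.3] q [ 0.5571  0.8303  0.0143 -0.0045] F [ 0.3  0.5 -1.5] gap 19.1
cap tilt deg 0.59 up [-0.     -0.0103  0.9999] cap origin [519.5 307.1 165.9] cap yaw 1.9603 vel 0.008
```

View pics/s20c.png

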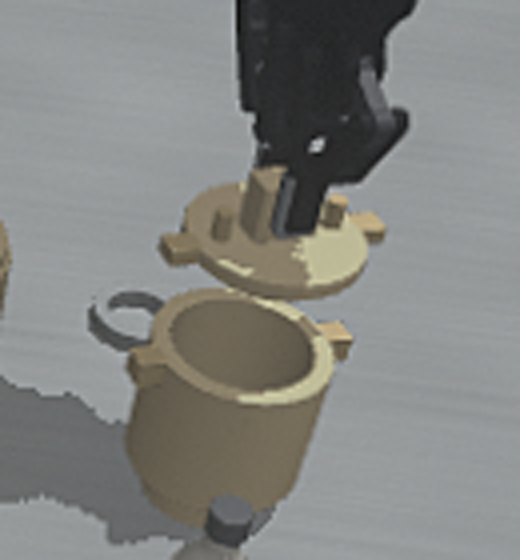

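View pics/w20.png

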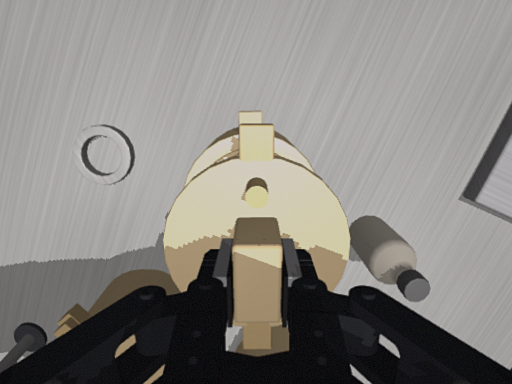

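View pics/t20.png

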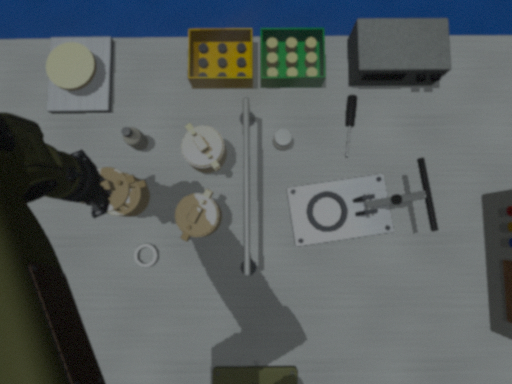

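Run:
```python
from h import *
s=load('w20');c=np.array([519.5,307.1])
i=s['image'][100:260,150:370,::-1];cv2.imwrite('pics/w20c.png',cv2.resize(i,None,fx=3.5,fy=3.5,interpolation=cv2.INTER_CUBIC))
hd=np.array([np.cos(1.959),np.sin(1.959)])
for sg in(1,-1): print('pred hear tip',proj(s,[*(np.array([517,306.7])+sg*64*hd),108]),'cap ear tip',proj(s,[*(c+sg*61*np.array([np.cos(1.9603),np.sin(1.9603)])),186]))
print('obs',onz(s,250,112,110))
s=load('s20');b=(340,110,470,250);k=4;im=cv2.imread('pics/s20c.png')
def dot(p,col):
    u,v=proj(s,p);cv2.circle(im,(int((u-b[0]+.5)*k),int((v-b[1]+.5)*k)),1,col,-1)
for a in np.linspace(0,2*np.pi,50): dot([519.5+47*np.cos(a),307.1+47*np.sin(a),185.9],(0,0,255));dot([517+50*np.cos(a),306.7+50*np.sin(a),110],(255,0,0))
for sg in(1,-1):
  for t in(-8,8): dot([519.5+sg*61*np.cos(1.9603)-t*np.sin(1.9603),307.1+sg*61*np.sin(1.9603)+t*np.cos(1.9603),185.9],(0,255,0))
cv2.imwrite('pics/s20d.png',im)
```

```text
pred hear tip [249.11049622 112.0696018 ] cap ear tip [253.95685864 124.73398855]
pred hear tip [250.1188487  281.58920609] cap ear tip [254.76244921 349.83481348]
obs [493.29416514 366.25428746 110.        ]
```

View pics/w20c.png

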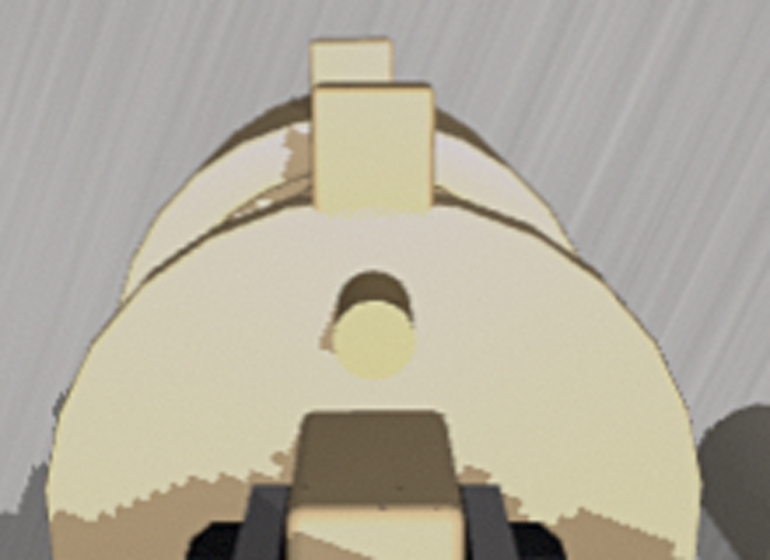

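View pics/s20d.png

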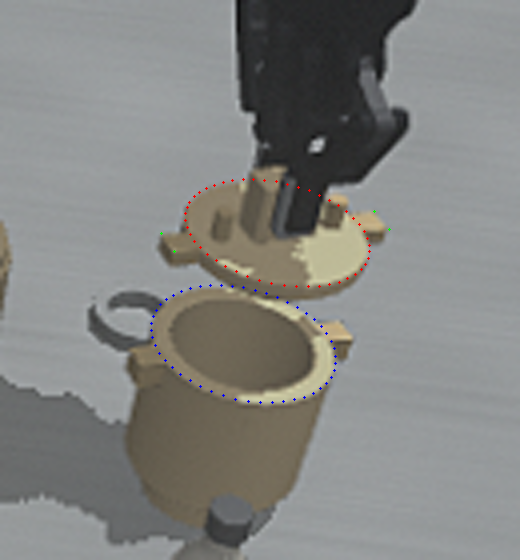

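Call:
play_rows(rows=[[-0.003, -0.001, -0.022, 0]])

```text
clock: 26.88
tcp_pos: [521.1, 308.3, 176.5]
orientation: [0.557, 0.83, 0.02, -0.002]
wrist_force: [1.5, 0.0, -1.0]
finger_gap: 18.8
```

```bash
python3 settle.py 5
```

```text
clock 27.13 tcp [517.3 306.2 172. ] q [ 0.557   0.8303  0.0149 -0.0042] F [-0.5 -0.5 -1.6] gap 19.3
cap tilt deg 0.63 up [-0.0011 -0.0109  0.9999] cap origin [516.8 306.3 144.6] cap yaw 1.9604 vel 0.008
```

Call:
play_rows(rows=[[0, 0, -0.021, 0]])

```text
clock: 27.22
tcp_pos: [520.7, 308.1, 155.8]
orientation: [0.557, 0.83, 0.019, -0.002]
wrist_force: [2.2, 0.7, -2.3]
finger_gap: 19.3
```

```bash
python3 settle.py 6
python3 - <<'E'
from h import *
for n in('scene','wrist','top'): snap(n,n[0]+'21')
b=(340,110,470,250);i=cv2.imread('pics/s21.png')[b[1]:b[3],b[0]:b[2]];cv2.imwrite('pics/s21c.png',cv2.resize(i,None,fx=4,fy=4,interpolation=cv2.INTER_CUBIC))
i=cv2.imread('pics/w21.png')[100:260,150:370];cv2.imwrite('pics/w21c.png',cv2.resize(i,None,fx=3.5,fy=3.5,interpolation=cv2.INTER_CUBIC))
s=load('w21');hd=np.array([np.cos(1.959),np.sin(1.959)])
print('pred hear',proj(s,[*(np.array([517,306.7])+64*hd),110]))
S=robot.get_state();c=[516.8,306.5];print('cap ear',proj(s,[*(np.array(c)+61*hd),145]))
E
python3 lv.py
```

```text
clock 27.52 tcp [517.9 306.5 152.1] q [ 0.557   0.8303  0.0155 -0.0039] F [ 0.1  0.3 -1.1] gap 19.1
cap tilt deg 0.67 up [-0.0023 -0.0116  0.9999] cap origin [517.4 306.6 124.7] cap yaw 1.9604 vel 0.005
pred hear [253.02194907 114.74424513]
cap ear [253.28041867 124.45068628]
clock 27.67 tcp [517.8 306.5 151.9] q [ 0.557   0.8303  0.0155 -0.0039] F [ 0.2 -0.  -1.4] gap 19.1
cap tilt deg 0.68 up [-0.0023 -0.0116  0.9999] cap origin [517.3 306.6 124.5] cap yaw 1.9604 vel 0.006
```

View pics/s21c.png

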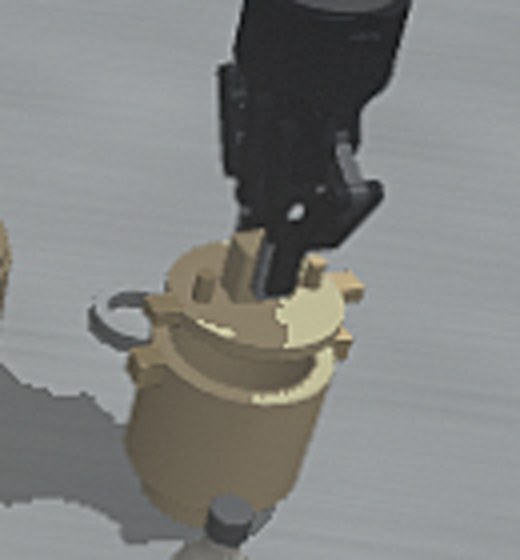

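View pics/w21c.png

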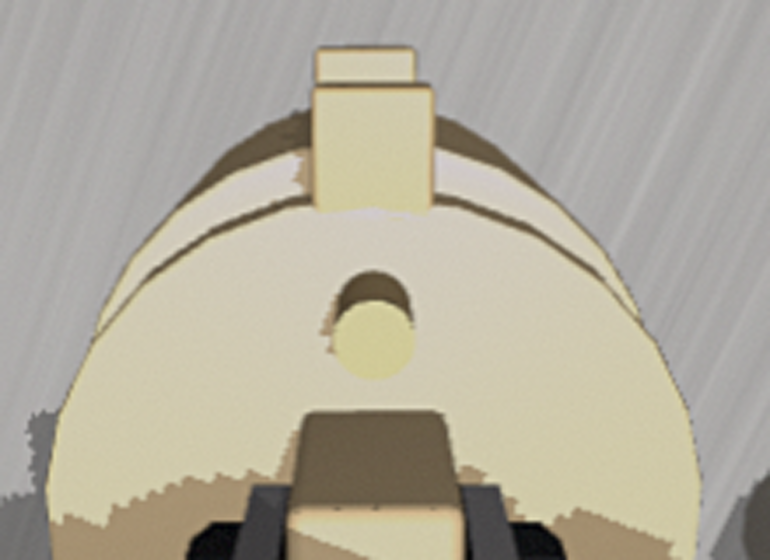

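Call:
play_rows(rows=[[-0.0015, 0, 0.0005, 0]])

```text
clock: 27.75
tcp_pos: [516.7, 306.5, 152.8]
orientation: [0.557, 0.83, 0.016, -0.004]
wrist_force: [-1.1, -0.9, -0.3]
finger_gap: 19.1
```

```bash
python3 settle.py 8
python3 - <<'E'
from h import *
s=snap('wrist','w22');snap('scene','s22');snap('top','t22')
i=cv2.imread('pics/w22.png')[100:260,150:370];cv2.imwrite('pics/w22c.png',cv2.resize(i,None,fx=3.5,fy=3.5,interpolation=cv2.INTER_CUBIC))
E
python3 lv.py
```

```text
clock 28.15 tcp [516.3 306.4 152.3] q [ 0.557   0.8304  0.0154 -0.0039] F [-0.1 -1.  -1.8] gap 19.0
cap tilt deg 0.67 up [-0.0022 -0.0115  0.9999] cap origin [515.8 306.6 124.9] cap yaw 1.9605 vel 0.003
clock 28.3 tcp [516.3 306.5 152.3] q [ 0.557   0.8304  0.0154 -0.0039] F [-0.4  1.  -1.6] gap 18.6
cap tilt deg 0.67 up [-0.0022 -0.0116  0.9999] cap origin [515.8 306.6 124.9] cap yaw 1.9605 vel 0.001
```

View pics/w22c.png

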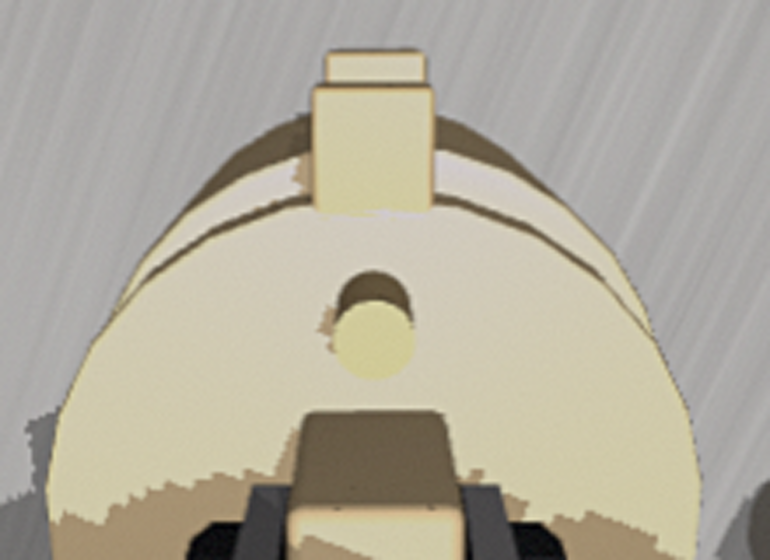

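View pics/s22.png

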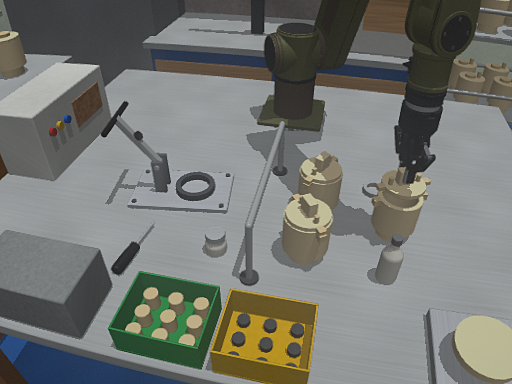

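View pics/t22.png

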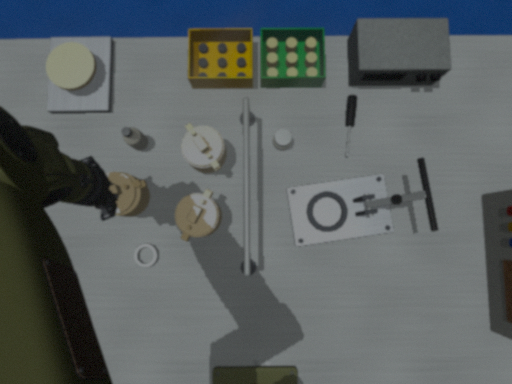

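Run:
```python
from plant import robot
print(robot.hand_in())
```

```text
the job is handed in; nothing more can be done
None
```

The job is handed in, at about 28 s on the robot's clock. The arm is holding the cap over the open housing's mouth.

**Clamp check:** I swung the clamp arm over centre and its pad came down on the cap. It bore there for just over a second, pressed at about 15–18 N at the handle. I then swung it back over centre to its open stop. The last pictures show it in its starting place.

**Carry:** I lifted the cap straight out of the nest and carried it over the rail and the closed housings.

**Last checks:**
- **Height:** the cap's underside is at 124.9 mm, about 15 mm above the rim.
- **Centring:** by joint readings and the top picture the cap is about 1.2 mm off centre. By the wrist picture it is off by about 0.3 mm sideways. The two disagree by about 1 mm, and I went by the wrist picture.
- **Ears:** turned to within about 0.002 rad of the housing's ears.
- **Tilt:** about 0.7°, assuming the cap sat level in the nest when gripped.
- **Motion:** still, with joint speeds at or below 0.003 rad/s.
- **Surroundings:** the last scene and top pictures show no shift in the housings or the other items.

**What did not go cleanly:**
- **Contact force:** touchdown of the pad gave a brief 48 N at the wrist, through the fingers on the bar, before it settled. I can't tell whether that counts against the 40 N limit, which is for the arm and gripper body.
- **Tool tilt at the bar:** the tool tilted a few degrees while swinging the clamp. To level it I moved the clamp arm partway up from its stop once, staying on the open side, then pushed against the bar at the stop.
- **Cap tilt in the air:** the cap reached about 7° of tilt high above the housing. I levelled it there with short up-and-down moves before lowering it.

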